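# Purge hydraulic valve blocks with air

### The job

First shut the air valve. Then, with it shut, stand every valve block that is there upright and fully home in a pocket of the purge rack, one to a pocket, its nipple pointing over the catch trough. When all are in, open the valve until its lever lies right over the brass pointer, leave it so for at least three seconds to blow the blocks through, and shut it fully again, leaving the blocks in the rack and the oil can, battery and wrench undisturbed.

Things in the scene. Friction and masses are not known exactly. Their poses are not given: they have to be found in the camera images.
- rack: Fixed grey purge rack: plate 84 (x) by 410 (y) by 24 mm high with five square pockets in a row along y, 66 mm square (2 mm play round a foot), 16 mm deep, mouths chamfered, 82 mm from centre to centre. An open steel catch trough, 62 mm wide and 34 mm high, runs along its +x side, away from the robot. Origin: centre of the plate's underside
- pocket1 (a point): Centre of the floor of pocket 1 (rack frame y = -164 mm), 8 mm above the bench, 16 mm below the pocket's mouth; axes as the rack's
- pocket2 (a point): Centre of the floor of pocket 2 (rack frame y = -82 mm), 8 mm above the bench, 16 mm below the pocket's mouth; axes as the rack's
- pocket3 (a point): Centre of the floor of pocket 3 (rack frame y = 0 mm), 8 mm above the bench, 16 mm below the pocket's mouth; axes as the rack's
- pocket4 (a point): Centre of the floor of pocket 4 (rack frame y = 82 mm), 8 mm above the bench, 16 mm below the pocket's mouth; axes as the rack's
- pocket5 (a point): Centre of the floor of pocket 5 (rack frame y = 164 mm), 8 mm above the bench, 16 mm below the pocket's mouth; axes as the rack's
- block1: Loose metal valve block, 0.5 kg, standing upright (None if absent): foot 62 x 62 x 20 mm high, body 44 x 44 mm above it to 90 mm height, sides parallel to the foot's; a round nipple 18 mm thick sticks out of one side at 42 mm height. Above 52 mm the body is free to grip on all four sides. Origin: centre of the underside; z up, +x towards the nipple. All blocks are alike, any pocket will do
- nipple1 (a point): Centre of the end of the nipple of block 1, 55 mm from the block's axis along its +x, 42 mm above its underside
- block2: Loose metal valve block, 0.5 kg, standing upright (None if absent): foot 62 x 62 x 20 mm high, body 44 x 44 mm above it to 90 mm height, sides parallel to the foot's; a round nipple 18 mm thick sticks out of one side at 42 mm height. Above 52 mm the body is free to grip on all four sides. Origin: centre of the underside; z up, +x towards the nipple. All blocks are alike, any pocket will do
- nipple2 (a point): Centre of the end of the nipple of block 2, 55 mm from the block's axis along its +x, 42 mm above its underside
- block3: Loose metal valve block, 0.5 kg, standing upright (None if absent): foot 62 x 62 x 20 mm high, body 44 x 44 mm above it to 90 mm height, sides parallel to the foot's; a round nipple 18 mm thick sticks out of one side at 42 mm height. Above 52 mm the body is free to grip on all four sides. Origin: centre of the underside; z up, +x towards the nipple. All blocks are alike, any pocket will do
- nipple3 (a point): Centre of the end of the nipple of block 3, 55 mm from the block's axis along its +x, 42 mm above its underside
- block4: Loose metal valve block, 0.5 kg, standing upright (None if absent): foot 62 x 62 x 20 mm high, body 44 x 44 mm above it to 90 mm height, sides parallel to the foot's; a round nipple 18 mm thick sticks out of one side at 42 mm height. Above 52 mm the body is free to grip on all four sides. Origin: centre of the underside; z up, +x towards the nipple. All blocks are alike, any pocket will do
- nipple4 (a point): Centre of the end of the nipple of block 4, 55 mm from the block's axis along its +x, 42 mm above its underside
- block5: Loose metal valve block, 0.5 kg, standing upright (None if absent): foot 62 x 62 x 20 mm high, body 44 x 44 mm above it to 90 mm height, sides parallel to the foot's; a round nipple 18 mm thick sticks out of one side at 42 mm height. Above 52 mm the body is free to grip on all four sides. Origin: centre of the underside; z up, +x towards the nipple. All blocks are alike, any pocket will do
- nipple5 (a point): Centre of the end of the nipple of block 5, 55 mm from the block's axis along its +x, 42 mm above its underside
- valve: Fixed stand of the air valve: 100 mm square foot, brass valve body, and a round dial plate (radius 85 mm, top 64 mm above the bench) below the lever. Origin: on the turning axis of the lever, at bench level; z up
- lever (a joint): Opening angle of the lever (rad) about the vertical axis through the stand's origin: 0 = shut, against its stop; grows counter-clockwise seen from above, to 1.57 = fully open at the other stop. At 0 the lever points 45 degrees clockwise of the stand's +x, at 0.785 along it. The lever stays where it is left; 0.25 N m turns it
- lever_grip (a point): Grip point of the lever: on its middle line, 85 mm from the turning axis, 95 mm above the bench. Its x axis points outward along the lever, z up. The lever is a straight level bar 16 mm wide and 16 mm high (rubber sleeve 19 mm) reaching 113 mm from the axis, with 23 mm free below it; pinch it across its width from above
- pointer: Fixed brass pointer on the dial plate: a thin strip ending in a thicker tab 26 x 12 mm, 95 to 121 mm from the turning axis, below the lever. Origin: on the turning axis, 64 mm above the bench; its x axis points outward along the pointer. The lever is at the set opening when right over it
- oilcan: Bystander: blue oil can, 100 mm across, 135 mm high, with a spout and a handle; origin at the centre of its underside
- battery: Bystander: black battery, 150 x 90 x 140 mm; origin at the centre of its underside
- wrench: Bystander: steel wrench, 200 mm long, lying on the bench; origin at its middle
Mind the look-alikes: they are no part of the job. Leave any orange or red look-alike of the block5 alone. What is shaped like the block4 but black or pink is not meant.

How it is judged:
On the way, in this order (a step that is already met when the one before it is completed fails the run):
1. the valve is shut (lever within 0.07 rad of its stop) while no block is in the rack yet (value of joint lever below 0.07 rad and x of each of block1, block2, block3, block4, block5 in the frame of rack below -0.05 m), for 0.2 s.
2. every block stands home in a pocket, nipple over the trough, with the valve still shut ((distance between block1 and pocket1 below 0.006 m or distance between block1 and pocket2 below 0.006 m or distance between block1 and pocket3 below 0.006 m or distance between block1 and pocket4 below 0.006 m or distance between block1 and pocket5 below 0.006 m) and angle between each of block1, block2, block3, block4, block5's own z axis and vertical below 0.06 rad and x of each of nipple1, nipple2, nipple3, nipple4, nipple5 in the frame of rack above 0.044 m and (distance between block2 and pocket1 below 0.006 m or distance between block2 and pocket2 below 0.006 m or distance between block2 and pocket3 below 0.006 m or distance between block2 and pocket4 below 0.006 m or distance between block2 and pocket5 below 0.006 m) and (distance between block3 and pocket1 below 0.006 m or distance between block3 and pocket2 below 0.006 m or distance between block3 and pocket3 below 0.006 m or distance between block3 and pocket4 below 0.006 m or distance between block3 and pocket5 below 0.006 m) and (distance between block4 and pocket1 below 0.006 m or distance between block4 and pocket2 below 0.006 m or distance between block4 and pocket3 below 0.006 m or distance between block4 and pocket4 below 0.006 m or distance between block4 and pocket5 below 0.006 m) and (distance between block5 and pocket1 below 0.006 m or distance between block5 and pocket2 below 0.006 m or distance between block5 and pocket3 below 0.006 m or distance between block5 and pocket4 below 0.006 m or distance between block5 and pocket5 below 0.006 m) and value of joint lever below 0.07 rad), for 0.2 s.
3. the lever is kept over the pointer (within 0.10 rad) for 3 s with all blocks in place ((distance between block1 and pocket1 below 0.006 m or distance between block1 and pocket2 below 0.006 m or distance between block1 and pocket3 below 0.006 m or distance between block1 and pocket4 below 0.006 m or distance between block1 and pocket5 below 0.006 m) and angle between each of block1, block2, block3, block4, block5's own z axis and vertical below 0.06 rad and x of each of nipple1, nipple2, nipple3, nipple4, nipple5 in the frame of rack above 0.044 m and (distance between block2 and pocket1 below 0.006 m or distance between block2 and pocket2 below 0.006 m or distance between block2 and pocket3 below 0.006 m or distance between block2 and pocket4 below 0.006 m or distance between block2 and pocket5 below 0.006 m) and (distance between block3 and pocket1 below 0.006 m or distance between block3 and pocket2 below 0.006 m or distance between block3 and pocket3 below 0.006 m or distance between block3 and pocket4 below 0.006 m or distance between block3 and pocket5 below 0.006 m) and (distance between block4 and pocket1 below 0.006 m or distance between block4 and pocket2 below 0.006 m or distance between block4 and pocket3 below 0.006 m or distance between block4 and pocket4 below 0.006 m or distance between block4 and pocket5 below 0.006 m) and (distance between block5 and pocket1 below 0.006 m or distance between block5 and pocket2 below 0.006 m or distance between block5 and pocket3 below 0.006 m or distance between block5 and pocket4 below 0.006 m or distance between block5 and pocket5 below 0.006 m) and angle between the x axis of lever_grip and the x axis of pointer, either way round below 0.1 rad), for 3 s.
At the end, for the whole second after the job is handed in: The valve is shut again (within 0.07 rad of its stop); every block present stands at rest and upright in a pocket, its underside centre within 6 mm of the pocket floor's centre, its nipple's end over the trough (on the rack's +x side) (all of step 2 and linear speed of each of block1, block2, block3, block4, block5 below 0.02 m/s); the robot touches nothing.
It fails at once if the oil can, battery or wrench is moved more than 30 mm (distance of any of oilcan, battery, wrench from where it was at the start of the episode above 0.03 m).
Of block1, block2, block3, block4, block5 only 4 to 5 are there at a start; the rules pass over those that are not, and their reading is None.
At some moment in a run one of block1, block2, block3, block4, block5 may be knocked a few centimetres aside while the robot is not near it.
It also fails if it takes over 210 s, if anything falls off the work surface, if the arm or the gripper's body presses on something with over 40 N, if the wrist force passes 120 N, or if a joint passes its speed limit or range.

### The arm

A 7-joint arm with a two-finger parallel gripper is mounted at the origin on the work surface. World frame = base frame: x ahead of the robot, y to its left, z up, the work surface at z = 0. Lengths are in m, angles in rad, forces in N, time in s.
With the tool pointing down it reaches from about 0.425 to 0.925 m from the base axis. Payload 6.8 kg.
Tool frame: the origin (TCP) lies midway between the tips of the shut fingers; the grasp point (between the pads) lies 19 mm behind it; z points along the fingers, y is the line along which they close (so a half turn about z gives the same grasp; the last joint's range is limited). The gripper opens to 85 mm and grips with 20 to 120 N. Pads are 22 mm wide; open, the fingers measure 114 mm over their backs; the gripper's body (76 mm by 85 mm) begins 54 mm behind the grasp point. The pads swing forward as they close: fully open they stand 13 mm farther back than shut.
Start: joints at [-0.108, 0.477, 0.022, 1.555, -0.011, 1.109, -0.083], TCP at [0.675, 0, 0.231] pointing down, gripper open.
Joint ranges: [-2.96, 2.96], [-0.34, 2.1], [-1.41, 1.46], [0.24, 2.44], [-1.37, 4.51], [0.17, 1.92], [-2.96, 2.96]. Speed limits (rad/s): [2.39, 2.39, 3.14, 3.14, 3.14, 3.14, 3.14].

### API

Orientations are given as a unit quaternion [x, y, z, w].
In Python, from rig import readout, eyes, bot gives the robot as it stands.
- The arm moves only by the shell command python3 -m crank 'ROWS' [FORCE]. ROWS is a JSON object of lists of equal length, an entry for each row: "xyz": the shift along the tool's x, y, z in cm, a list of three; "angular": the turn, a rotation vector about the tool's x, y, z in degrees, a list of three; "gripper": the opening, from 0 (shut) to 1 (fully open). A call has 1 to 8 rows; each row shifts and turns the commanded pose from where the row before left it, along the tool's axes as they then stand; what a row does not reach is not made up. A row lasts 1/12 s, in which the tool goes at most 41.7 mm and 7.16 degrees, less where a joint would pass 70% of its speed; a pose out of reach is approached as far as the arm can. A call with a gripper value outside its range is refused whole. The fingers move at their own pace and stop on an object; FORCE is the grip in N (left out, the last holds). Time passes only in rows, so rows that do not move let the fingers close. It gives the time, the measured TCP pose, the force, the opening and the grip force at its end, in the units of the state.
- readout.state(): the state, without advancing time (a new reading comes with each control period).
- eyes.camera(name): name is "scene" or "side" or "wrist"; returns (picture, depth): 400x640x3 uint8, blue, green, red; 400x640 float32, m along the optical axis (not along the pixel's ray), 0 where there is no reading.
- eyes.camera_params(name): a dict with "mtx" (3x3 intrinsics, pixels), "R" (3x3) and "t" (3): a world point X has camera coordinates R X + t. Camera axes: x right, y down, z forward; pixel columns grow to the right and rows downward; lengths in m; the calibration is good to about 2 mm. A picture is of the moment at which its call begins: read the wrist's pose just before it. camera_params takes no time and is no camera call; for the wrist camera it gives the pose at the moment of the call.
- bot.sign_off(): hands the job in; it is judged then, once.
The state is a dict: "clock": time; "joint_pos": joint angles; "joint_vel": joint speeds; "tau": joint torques, N m; "eef_pos": TCP position; "tool_rot": TCP orientation; "wrist_force": force on the tool from outside, world axes, zero at the start; "wrist_torque": the same for the moment, N m; "width": finger opening in m; "grasp_force": force on a finger pad.
Only numpy, scipy, OpenCV 4.12 (cv2) and the standard library are available. Lean on these libraries where they do the work, as an engineer would, in place of code of your own. Each camera call takes 0.05 s, during which the arm holds its last target. There are 200 camera calls.

## Working session

There is one attempt and no reset: what is moved stays moved. The work goes in short steps, Python scripts to look and compute and a shell command to move; the robot and the scene stay as the last step left them, time stands still between calls to the robot, and variables do not carry over. Pictures are saved under pics/ and viewed, at most 14 in all, crops included, and the job is handed in when it is done.

```bash
ls; mkdir -p pics; cat > h.py <<'E'
import numpy as np, cv2
from rig import readout, eyes, bot
from scipy.spatial.transform import Rotation as Rn
def grab(n,f):
    P=eyes.camera_params(n); p,d=eyes.camera(n); cv2.imwrite(f'pics/{f}.png',p); np.savez(f'pics/{f}.npz',d=d,p=p,**{k:np.array(v) for k,v in P.items()}); return p,d,P
def load(f): return np.load(f'pics/{f}.npz')
def cloud(z):
    d=z['d'];K=z['mtx'];v,u=np.mgrid[:d.shape[0],:d.shape[1]]
    c=np.stack([(u-K[0,2])/K[0,0]*d,(v-K[1,2])/K[1,1]*d,d],-1)
    w=(c-z['t'])@z['R']; w[d==0]=np.nan; return w
E
python3 - <<'E'
from h import *
for n in ['scene','side','wrist']:
    p,d,P=grab(n,n+'0'); print(n,P['mtx'],P['R'],P['t'],(d>0).mean())
print(readout.state())
a=cv2.imread('pics/scene0.png');b=cv2.imread('pics/side0.png')
E
```

```text
pics
scene [[382.38616027   0.         310.07932519]
 [  0.         382.38616027 201.93212874]
 [  0.           0.           1.        ]] [[ 0.83434989  0.55109883  0.01226165]
 [ 0.41075172 -0.60672568 -0.68056372]
 [-0.36761841  0.57286475 -0.7325863 ]] [-0.42890003 -0.1335028   1.41085985] 0.99617578125
side [[364.70597803   0.         319.04139959]
 [  0.         364.70597803 199.48242653]
 [  0.           0.           1.        ]] [[-0.94608077 -0.32368222  0.01268846]
 [-0.18783219  0.51625372 -0.83558433]
 [ 0.26391332 -0.79291357 -0.54921566]] [0.48858961 0.14255052 1.2008138 ] 0.995984375
wrist [[319.35383699   0.         320.1875902 ]
 [  0.         319.35383699 197.70309333]
 [  0.           0.           1.        ]] [[ 9.99997185e-01 -1.13484695e-03 -2.08353638e-03]
 [-5.08667141e-04 -9.60313728e-01  2.78921647e-01]
 [-2.31738197e-03 -2.78919802e-01 -9.60311602e-01]] [-0.67335609 -0.03532761  0.3796981 ] 0.99599609375
{'clock': 0.15, 'joint_pos': array([-0.10807481,  0.47762118,  0.02233291,  1.55618923, -0.01154268,
        1.1093171 , -0.08310744]), 'joint_vel': array([-0.00088591, -0.00156832,  0.00201906, -0.00349044,  0.00037297,
       -0.00012788, -0.00027249]), 'tau': array([ 1.55385478e-03, -5.96924365e+01,  1.60940632e+00, -2.81490952e+01,
        1.26662746e-02,  6.56643446e-03,  5.58682734e-05]), 'eef_pos': array([ 6.74550762e-01, -1.10709471e-06,  2.30556270e-01]), 'tool_rot': array([ 7.07114132e-01,  7.07099080e-01, -5.16604328e-04, -4.78383611e-04]), 'wrist_force': array([ 0.44664051, -0.08519337,  0.2333459 ]), 'wrist_torque': array([-0.00164035,  0.04218458, -0.03084817]), 'grasp_force': 0.0, 'width': 0.08555783922029075}
```

View pics/scene0.png

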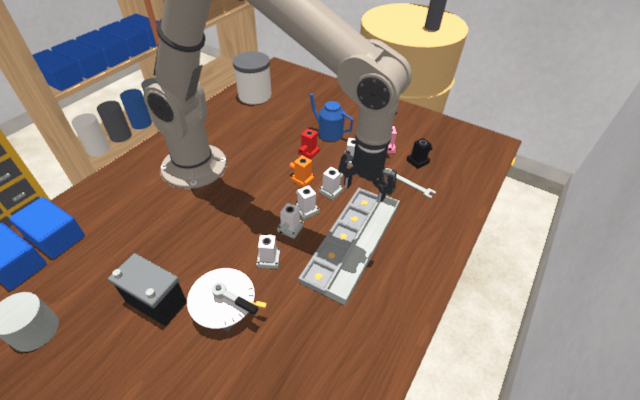

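View pics/side0.png

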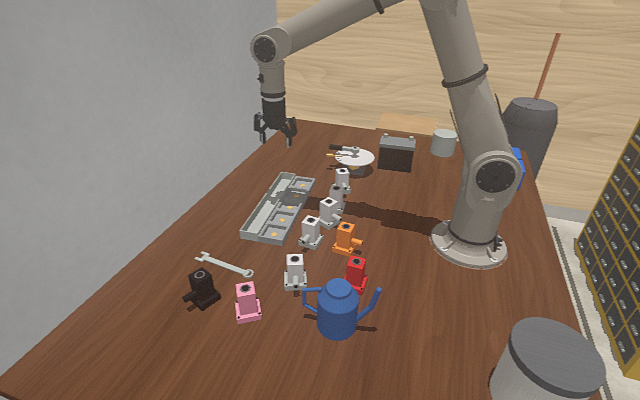

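Scene picture: five white or grey blocks at (268,250), (291,218), (307,200), (331,181) and (352,148, partly hidden by the arm). The look-alikes are red (310,142), orange (302,170), pink (391,140) and black (422,152). The valve is at (220,298), its lever near the yellow pointer tab at (260,305). The rack runs from (320,275) to (365,200). The side picture confirms all nine, with the fifth white block at (295,270).

```bash
cat >> h.py <<'E'
def rect(a): # centre + yaw of minimal rectangle
    (c,s,an)=cv2.minAreaRect((a*1000).astype(np.float32)); return np.round(c,1),np.round(s,1),round(an,1)
def tops(zs,x=(.3,1.0),y=(-.6,.6),zr=(.08,.1)):
    P=[];C=[]
    for z in zs:
        w=cloud(z); m=(w[...,2]>zr[0])&(w[...,2]<zr[1])&(w[...,0]>x[0])&(w[...,0]<x[1])&(w[...,1]>y[0])&(w[...,1]<y[1])
        P.append(w[m]);C.append(z['p'][m])
    return np.vstack(P),np.vstack(C)
E
python3 - <<'E'
from h import *
for zs in (['scene0'],['side0']):
    P,C=tops([load(s) for s in zs])
    g=np.zeros((700,1200),np.uint8); ij=((P[:,:2]-[.3,-.6])*1000).astype(int); g[ij[:,0],ij[:,1]]=1
    n,L=cv2.connectedComponents(cv2.dilate(g,np.ones((7,7))))
    lab=L[ij[:,0],ij[:,1]]
    print(zs)
    for k in range(1,n):
        m=lab==k
        if m.sum()<30: continue
        print(m.sum(),*rect(P[m,:2]),'z',np.round(np.median(P[m,2]),4),'col',np.median(C[m],0))
# ortho map
S=1000
img=np.zeros((600,800,3),np.uint8); H=np.full((600,800),-1.)
for s in ['side0','scene0']:
    z=load(s);w=cloud(z).reshape(-1,3);c=z['p'].reshape(-1,3)
    m=(w[:,2]<.16)&(w[:,2]>-.02)&(w[:,0]>.3)&(w[:,0]<.9-.001)&(w[:,1]>-.4)&(w[:,1]<.4-.001)
    w,c=w[m],c[m];o=np.argsort(w[:,2]);w,c=w[o],c[o]
    i=((.9-w[:,0])*S).astype(int);j=((.4-w[:,1])*S).astype(int)
    for di in range(-1,2):
        for dj in range(-1,2):
            a=np.clip(i+di,0,599);b=np.clip(j+dj,0,799)
            k=w[:,2]>H[a,b]-.003; img[a[k],b[k]]=c[k]; H[a[k],b[k]]=w[k,2]
cv2.imwrite('pics/ortho0.png',img)
E
```

```text
['scene0']
212 [ 364.6 -470.2] [120.5  58.3] 47.8 z 0.0901 col [28. 27. 27.]
87 [315.3 306.3] [50.8 29.7] 89.4 z 0.0903 col [ 50.  57. 206.]
102 [342.8 424.1] [87.5 32. ] 45.0 z 0.0897 col [114.5  70.   41.5]
146 [375.3 165. ] [46.6 45.3] 84.6 z 0.0905 col [ 56. 143. 248.]
172 [468.1  50. ] [45.5 46.9] 66.6 z 0.0907 col [231.5 231.5 238. ]
73 [460.8 347.2] [27.4 44.2] 24.8 z 0.0913 col [219. 218. 223.]
197 [467.2 -40.3] [44.8 47.9] 5.8 z 0.0903 col [148. 148. 155.]
237 [ 482.4 -173.9] [44.1 46.3] 31.0 z 0.0906 col [238. 237. 243.]
152 [487.5 169.8] [47.7 46.2] 88.0 z 0.0907 col [223.  224.5 232.5]
90 [ 534.  -368.2] [124.2  16.3] 12.1 z 0.0949 col [112.5 116.5 121. ]
35 [557.3 498.9] [16.4 45.7] 29.5 z 0.0903 col [189. 163. 249.]
134 [675.9 491.2] [50.5 47.7] 67.7 z 0.0906 col [45.  45.5 48. ]
['side0']
83 [ 340.  -408.8] [78.3 19.6] 5.6 z 0.0899 col [47. 54. 64.]
137 [313.9 306.4] [46.2 27.2] 89.5 z 0.09 col [ 63.  66. 185.]
132 [331.1 493. ] [12.4 61.6] 68.6 z 0.0914 col [110.   74.5  59. ]
167 [373.3 164.8] [48.7 44.7] 84.9 z 0.0895 col [ 74. 129. 208.]
132 [464.7  50. ] [48.7 45.2] 63.5 z 0.0896 col [179.5 181.  186.5]
222 [466.  353.5] [43.5 47.2] 22.7 z 0.0898 col [203.5 205.  210. ]
106 [465.  -38.9] [42.5 47.5] 4.3 z 0.0898 col [134.  136.  141.5]
89 [ 480.4 -171.9] [43.5 47.4] 30.9 z 0.0893 col [167. 170. 177.]
83 [ 526.6 -352.2] [131.8  21.3] 0.9 z 0.0928 col [107. 115. 116.]
157 [485.6 172. ] [45.9 45. ] 87.3 z 0.0896 col [185. 186. 191.]
286 [541.7 493.9] [44.  46.5] 35.0 z 0.0899 col [167. 149. 220.]
267 [674.1 491.2] [44.5 44.2] 66.9 z 0.09 col [45. 46. 54.]
```

View pics/ortho0.png

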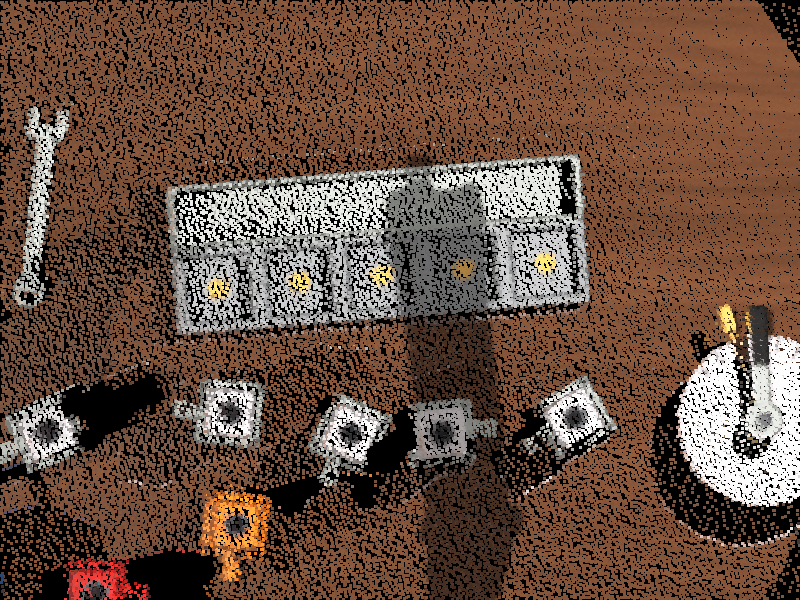

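Top-down map (1 mm/px, x = 0.9−row/1000, y = 0.4−col/1000): white/grey blocks at (48,432), (230,412), (350,432), (441,432) and (575,416). Orange is at (236,520), red at (95,590), rack pockets from (219,288) to (545,263). The valve axis is near (765,415) and the lever tip at (757,308), just clockwise of the yellow pointer tab at (728,320).

Candidates in the scene picture: white/grey at (268,250), (291,218), (307,200), (331,181), (352,148). The ones to leave are orange (302,170), red (310,142), pink (391,140) and black (422,152). I take the five white/grey ones and will check them in a crop.

```bash
python3 - <<'E'
from h import *
p=cv2.imread('pics/scene0.png')[120:320,190:450]; cv2.imwrite('pics/crop1.png',cv2.resize(p,None,fx=3,fy=3,interpolation=cv2.INTER_CUBIC))
for s in ['scene0','side0']:
    z=load(s)
    print(s)
    # rack plate top + trough top
    P,_=tops([z],(.55,.78),(-.2,.25),(.019,.029)); print('plate',len(P),*rect(P[:,:2]),np.median(P[:,2]))
    P2,_=tops([z],(.55,.78),(-.2,.25),(.005,.040)); print('all',*rect(P2[:,:2]))
    # yellow marks (pocket floors) and pointer
    for nm,x,y,zr in [('floor',(.58,.68),(-.2,.25),(0.004,.014)),('ptr',(.5,.62),(-.4,-.28),(.05,.1))]:
        P,C=tops([z],x,y,zr); hsv=cv2.cvtColor(C[None],cv2.COLOR_BGR2HSV)[0]
        m=(abs(hsv[:,0].astype(int)-24)<8)&(hsv[:,1]>90); P=P[m]
        if nm=='ptr': print(nm,len(P),*rect(P[:,:2]),np.median(P[:,2]));continue
        k=np.round((P[:,1]-.02)/.082)
        for q in np.unique(k):
            a=P[k==q]; print(nm,q,len(a),np.round((a[:,:2].min(0)+a[:,:2].max(0))/2*1000,1),np.round(a.mean(0)*1000,1))
    P,C=tops([z],(.46,.62),(-.5,-.28),(.085,.11)); print('lever',len(P),*rect(P[:,:2]),np.median(P[:,2]),np.round(P[P[:,0]>.56].mean(0)*1000),np.round(P[P[:,0]<.53].mean(0)*1000))
    P,C=tops([z],(.36,.62),(-.5,-.25),(.058,.070)); m=C.min(1)>150; c,r=cv2.minEnclosingCircle((P[m,:2]*1000).astype(np.float32)); print('dial',c,r,np.median(P[m,2]))
E
```

```text
scene0
plate 1281 [654.9  22.2] [148.1 413.7] 4.4 0.024063219052777376
all [666.7  27.3] [439.4 225.7] 89.7
floor -2.0 30 [ 637.4 -146.1] [ 637.6 -146.    10.1]
floor -1.0 30 [630.2 -63.2] [630.7 -63.6   9.8]
floor 0.0 25 [624.4  16. ] [625.   16.7   9.8]
floor 1.0 19 [618.4  98.1] [618.1  98.6  10.2]
floor 2.0 18 [611.7 180.6] [611.6 180.2   9.5]
ptr 55 [ 577.7 -328.8] [34.  11.2] 19.0 0.07337487648144814
lever 488 [ 528.2 -363.9] [ 34.5 130.9] 89.6 0.10360514498132943 [ 578. -359.  102.] [ 494. -365.  102.]
dial (479.27874755859375, -362.8746337890625) 85.77437591552734 0.06442116338941764
side0
plate 889 [653.6  20.7] [147.6 417. ] 4.1 0.023441679088410737
all [654.8  20.7] [149.  417.6] 4.5
floor -2.0 10 [ 639.2 -145.1] [ 638.4 -143.9    9. ]
floor -1.0 12 [633.5 -63. ] [632.9 -63.3   8.8]
floor 0.0 13 [625.7  19.5] [625.4  20.5   9.5]
floor 1.0 14 [620.5 100.8] [619.3 101.    8.9]
floor 2.0 16 [611.6 182. ] [612.1 183.1   9.3]
ptr 24 [ 562.3 -330.7] [61.  15.1] 23.7 0.06830071815944165
lever 155 [ 526.4 -353.9] [132.   30.4] 4.7 0.10013333143109465 [ 577. -352.   98.] [ 492. -356.   98.]
dial (478.0450439453125, -359.6960754394531) 87.03768920898438 0.0639246841701549
```

View pics/crop1.png

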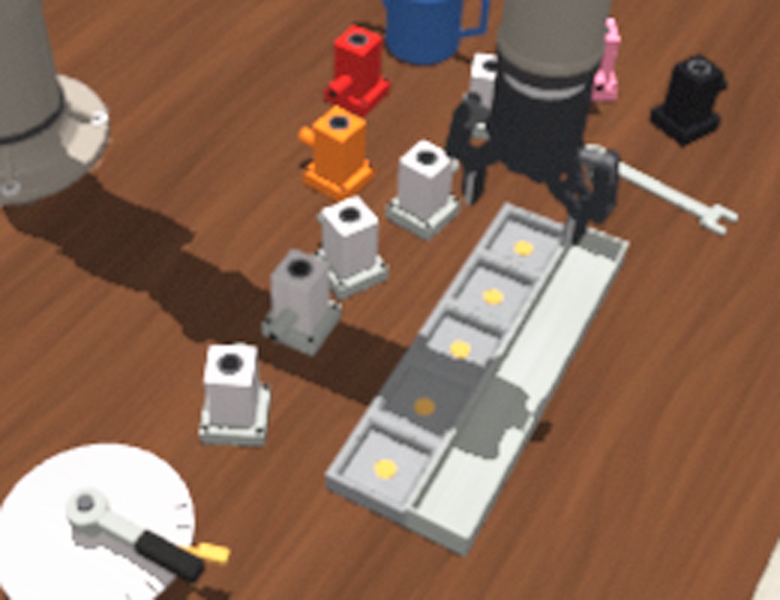

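The crop confirms five white/grey blocks (one in the arm's shadow), clearly different from the red, orange, pink and black ones. The lever lies just clockwise of the yellow tab. Next is the valve: first a travel move over the lever.

```bash
cat >> h.py <<'E'
def th():
    R=Rn.from_quat(readout.state()['tool_rot']).as_matrix(); return np.degrees(np.arctan2(R[1,1],R[0,1]))
def to(x,y,z,theta):
    s=readout.state(); R=Rn.from_quat(s['tool_rot']).as_matrix(); t=th()
    d=R.T@(np.array([x,y,z])-s['eef_pos'])*100
    a=np.radians(theta); Rg=np.array([[-np.sin(a),np.cos(a),0],[np.cos(a),np.sin(a),0],[0,0,-1]])
    rv=Rn.from_matrix(R.T@Rg).as_rotvec(degrees=True)
    print('t',round(s['clock'],2),'pos',np.round(s['eef_pos'],4),'th',round(t,2),'tilt',np.round(R[:2,2],3),'| shift cm (current axes)',np.round(d,2),'| after turn',np.round(Rg.T@R@d,2),'| turn',np.round(rv,2),'F',np.round(s['wrist_force'],1),'w',round(s['width'],4),'g',round(s['grasp_force'],1),'q1,7',np.round(s['joint_pos'][[0,6]],2))
E
python3 -m crank '{"xyz":[[-3.96,-1.2,0],[-3.96,-1.2,0],[-3.96,-1.2,0],[-3.96,-1.2,0],[-3.96,-1.2,0],[-3.96,-1.2,0],[-3.96,-1.2,0],[-3.96,-1.2,0]],"angular":[[0,0,0],[0,0,0],[0,0,0],[0,0,0],[0,0,0],[0,0,0],[0,0,0],[0,0,0]],"gripper":[1,1,1,1,1,1,1,1]}' 20
python3 -m crank '{"xyz":[[-3.9,-1.5,0],[0,0,0],[0,0,0],[0,0,0],[0,0,0],[0,0,0],[0,0,0],[0,0,0]],"angular":[[0,0,0],[0,0,-7],[0,0,-7],[0,0,-7],[0,0,-7],[0,0,-7],[0,0,-7],[0,0,-7]],"gripper":[1,1,1,1,1,1,1,1]}'
python3 -m crank '{"xyz":[[0,0,0],[0,0,0],[0,0,0],[0,0,0],[0,0,0],[0,0,0],[0,0,0]],"angular":[[0,0,-7],[0,0,-7],[0,0,-7],[0,0,-7],[0,0,-7],[0,0,-7],[0,0,-2]],"gripper":[1,1,1,1,1,1,1]}'
python3 -c "
from h import *
to(.5635,-.356,.2,93.4); grab('wrist','w1')"
```

```text
clock: 0.82
eef_pos: [0.578, -0.3185, 0.2311]
tool_rot: [0.707, 0.707, -0.0, -0.0]
wrist_force: [0.6, -0.6, 0.8]
width: 0.0856
grasp_force: 0.0
clock: 1.48
eef_pos: [0.5638, -0.3556, 0.2309]
tool_rot: [0.347, 0.938, 0.0, -0.0]
wrist_force: [-0.9, 0.1, 0.2]
width: 0.0853
grasp_force: 0.0
clock: 2.07
eef_pos: [0.5637, -0.3557, 0.2309]
tool_rot: [-0.029, 1.0, 0.0, -0.0]
wrist_force: [-0.6, -0.6, 1.2]
width: 0.0853
grasp_force: 0.0
t 2.07 pos [ 0.5637 -0.3557  0.2309] th 93.35 tilt [-0.001  0.   ] | shift cm (current axes) [ 0.02 -0.03  3.09] | after turn [ 0.02 -0.03  3.09] | turn [ 0.03 -0.04 -0.05] F [-0.6 -0.6  1.2] w 0.0853 g 0.0 q1,7 [0.63 2.  ]
```

View pics/w1.png

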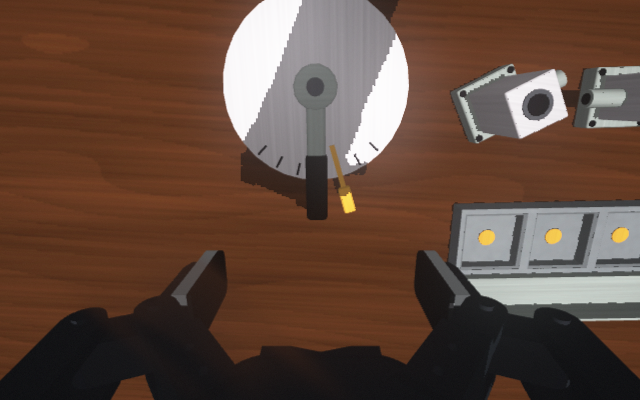

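Wrist picture: lever from hub (315,87) to tip (316,218), pointer tab at (348,203), dial ticks from (262,150) to (374,147). The shut stop is probably about 40° clockwise, to the left in this view.

```bash
python3 -c "
from h import *
z=load('w1');w=cloud(z)
for u,v in [(315,87),(316,165),(316,210),(348,203),(344,194),(351,211),(335,155),(487,237),(553,236),(620,235),(262,150),(374,147)]: print(u,v,np.round(np.nanmedian(w[v-1:v+2,u-1:u+2].reshape(-1,3),0)*1000,1))
hsv=cv2.cvtColor(z['p'],cv2.COLOR_BGR2HSV).astype(int); m=(abs(hsv[...,0]-24)<8)&(hsv[...,1]>90)&(w[...,1]<-.25)&(w[...,2]>.05); print(rect(w[m][:,:2]),m.sum())
"
python3 -m crank '{"xyz":[[0,0,4],[0,0,4],[0,0,3],[0,0,2],[0,0,2],[0,0,0],[0,0,0]],"angular":[[0,0,0],[0,0,0],[0,0,0],[0,0,0],[0,0,0],[0,0,0],[0,0,0]],"gripper":[1,1,1,1,0.6,0.5,0.5]}' 20
python3 -m crank '{"xyz":[[0,0,0],[0,0,0],[0,0,0],[0,0,0],[0,0,0],[0,0,0]],"angular":[[0,0,0],[0,0,0],[0,0,0],[0,0,0],[0,0,0],[0,0,0]],"gripper":[0,0,0,0,0,0]}' 20
```

```text
315 87 [ 479.1 -364.2  110.1]
316 165 [ 541.6 -360.1  104.5]
316 210 [ 582.1 -358.   104.1]
348 203 [ 583.1 -326.8   73.8]
344 194 [ 574.5 -331.6   74.4]
351 211 [ 591.3 -322.3   73.1]
335 155 [ 537.6 -342.5   67.1]
487 237 [ 636.5 -145.     9.2]
553 236 [630.8 -64.1   8.9]
620 235 [624.6  17.7   9.4]
262 150 [ 537.1 -412.7   65.2]
374 147 [ 528.1 -305.7   65.1]
(array([ 560.4, -335. ]), array([67. , 11.6]), 19.5) 483
clock: 2.7
eef_pos: [0.5633, -0.3553, 0.0803]
tool_rot: [-0.026, 1.0, 0.001, -0.001]
wrist_force: [0.5, -0.4, 0.4]
width: 0.0513
grasp_force: 0.0
clock: 3.2
eef_pos: [0.5654, -0.3569, 0.0833]
tool_rot: [-0.026, 1.0, -0.001, 0.002]
wrist_force: [-0.5, -1.4, 7.1]
width: 0.0156
grasp_force: 20.9
```

```bash
python3 -m crank '{"xyz":[[0.06,-1.04,0],[0.06,-1.04,0],[0.06,-1.04,0],[0,0,0]],"angular":[[0,0,7],[0,0,7],[0,0,7],[0,0,0]],"gripper":[0,0,0,0]}' 20
python3 - <<'E'
from h import *
s=readout.state();print(s['wrist_torque'])
t=np.radians(th()-90); to(.479+.086*np.cos(t),-.364+.086*np.sin(t),.08,th())
E
```

```text
clock: 3.53
eef_pos: [0.5617, -0.3905, 0.0834]
tool_rot: [0.161, 0.987, -0.002, 0.003]
wrist_force: [4.4, -7.0, 3.6]
width: 0.0157
grasp_force: 19.2
[-1.27536952 -0.56560845  0.15174497]
t 3.53 pos [ 0.5617 -0.3905  0.0834] th 71.52 tilt [ 0.005 -0.005] | shift cm (current axes) [ 0.09 -0.11  0.34] | after turn [ 0.09 -0.11  0.34] | turn [-0.18  0.38  0.  ] F [ 4.4 -7.   3.6] w 0.0157 g 19.2 q1,7 [0.59 1.69]
```

```bash
python3 -m crank '{"xyz":[[0.06,-1.04,0],[0.06,-1.04,0],[0.06,-1.04,0],[0,0,0]],"angular":[[0,0,7],[0,0,7],[0,0,7],[0,0,0]],"gripper":[0,0,0,0]}' 20
python3 -m crank '{"xyz":[[0.03,-0.45,0],[0,0,0],[0,0,0]],"angular":[[0,0,3],[0,0,0],[0,0,0]],"gripper":[0,0,0]}' 20
python3 - <<'E'
from h import *
s=readout.state();print(s['wrist_torque'])
t=np.radians(th()-90); to(.479+.086*np.cos(t),-.364+.086*np.sin(t),.08,th())
E
```

```text
clock: 3.87
eef_pos: [0.5463, -0.4192, 0.0835]
tool_rot: [0.338, 0.941, -0.002, 0.004]
wrist_force: [4.0, -9.2, 0.8]
width: 0.0157
grasp_force: 19.4
clock: 4.12
eef_pos: [0.5454, -0.4201, 0.0835]
tool_rot: [0.358, 0.934, -0.002, 0.004]
wrist_force: [6.0, -7.3, 0.2]
width: 0.0159
grasp_force: 29.3
[-1.47451726 -1.16968987  0.59232348]
t 4.12 pos [ 0.5454 -0.4201  0.0835] th 48.04 tilt [ 0.007 -0.006] | shift cm (current axes) [ 0.09 -0.26  0.35] | after turn [ 0.09 -0.26  0.35] | turn [ 0.02  0.53 -0.  ] F [ 6.  -7.3  0.2] w 0.0159 g 29.3 q1,7 [0.57 1.4 ]
```

The lever moved onto the stop: 40° below the world x axis, matching the last tick, with the torque rising. Releasing, lifting and checking.

```bash
python3 -m crank '{"xyz":[[0,0.2,0],[0,0,0],[0,0,0],[0,0,0],[0,0,-4],[0,0,-4],[0,0,-4],[0,0,-2]],"angular":[[0,0,0],[0,0,0],[0,0,0],[0,0,0],[0,0,0],[0,0,0],[0,0,0],[0,0,0]],"gripper":[0.6,0.6,0.6,0.6,0.6,0.6,0.6,0.6]}' 20
cat >> h.py <<'E'
def locate(f,wr=False):
    zs=[f+'s',f+'d']; grab('scene',f+'s'); grab('side',f+'d')
    if wr: grab('wrist',f+'w'); zs.append(f+'w')
    for s in zs:
        P,C=tops([load(s)],(.35,.72),(-.28,.45),(.082,.107)); hsv=cv2.cvtColor(C[None],cv2.COLOR_BGR2HSV)[0]; P=P[hsv[:,1]<60]
        if not len(P): continue
        g=np.zeros((700,1200),np.uint8); ij=((P[:,:2]-[.3,-.6])*1000).astype(int); g[ij[:,0],ij[:,1]]=1
        n,L=cv2.connectedComponents(cv2.dilate(g,np.ones((7,7)))); lab=L[ij[:,0],ij[:,1]]
        for k in range(1,n):
            m=lab==k
            if m.sum()>50: print(s[-1],m.sum(),*rect(P[m,:2]),'z',np.round(np.median(P[m,2]),4))
E
python3 - <<'E'
from h import *
p,d,P=grab('wrist','w2'); w=cloud(load('w2'))
m=(w[...,2]>.085)&(w[...,2]<.115)&(np.hypot(w[...,0]-.479,w[...,1]+.363)<.125); print('lever',m.sum(),rect(w[m][:,:2]),w[m].mean(0))
to(.466,.05,.2,65); locate('l1')
E
```

```text
clock: 4.78
eef_pos: [0.545, -0.4167, 0.2267]
tool_rot: [0.359, 0.934, -0.001, 0.003]
wrist_force: [0.5, -0.7, 1.6]
width: 0.051
grasp_force: 0.0
lever 4774 (array([ 467.1, -396.2]), array([204.3,  98.3]), 2.1) [ 0.48661137 -0.39416105  0.10337703]
t 4.83 pos [ 0.5462 -0.4176  0.2297] th 47.98 tilt [ 0.009 -0.006] | shift cm (current axes) [37.29 29.36  2.64] | after turn [27.03 38.99  2.97] | turn [  0.02   0.61 -17.02] F [ 2.  -0.8  3.9] w 0.0516 g 0.0 q1,7 [0.56 1.4 ]
s 165 [466.1  49.3] [43.8 46.6] 66.3 z 0.0908
s 112 [467.5 352.7] [43.5 50.6] 23.7 z 0.0912
s 191 [467.2 -40.2] [44.7 47.5] 5.7 z 0.0908
s 223 [ 482.2 -174.2] [44.6 45.5] 30.5 z 0.0904
s 144 [487.8 169.9] [45.2 46.5] 88.0 z 0.0908
d 120 [464.9  50.8] [46.2 47.2] 67.3 z 0.0897
d 206 [466.2 353.5] [43.3 48. ] 22.7 z 0.09
d 98 [464.7 -39.6] [43.  46.7] 0.3 z 0.089
d 80 [ 481.7 -173.2] [43.5 50.9] 31.0 z 0.0891
d 148 [485.5 171.1] [46.8 44.3] 84.6 z 0.0896
```

```bash
python3 -m crank '{"xyz":[[0,0,0],[0,0,0],[0,0,0],[2.2,3.2,0],[2.2,3.2,0],[2.2,3.2,0],[2.2,3.2,0],[2.2,3.2,0]],"angular":[[0,0.6,-6],[0,0,-6],[0,0,-6],[0,0,0],[0,0,0],[0,0,0],[0,0,0],[0,0,0]],"gripper":[0.8,0.8,0.8,0.8,0.8,0.8,0.8,0.8]}' 60
python3 -m crank '{"xyz":[[2.2,3.2,0],[2.2,3.2,0],[2.2,3.2,0],[2.2,3.2,0],[2.2,3.2,0],[2.2,3.2,0],[0,0,0]],"angular":[[0,0,0],[0,0,0],[0,0,0],[0,0,0],[0,0,0],[0,0,0],[0,0,0]],"gripper":[0.8,0.8,0.8,0.8,0.8,0.8,0.8]}'
python3 - <<'E'
from h import *
w=cloud(load('w2')); m=(w[...,2]>.097)&(w[...,2]<.115)&(w[...,0]>.47)&(w[...,1]>-.46)&(np.hypot(w[...,0]-.479,w[...,1]+.363)<.125); print('lever',m.sum(),rect(w[m][:,:2]),w[m].mean(0))
to(.4655,.05,.061,66.5)
E
```

```text
clock: 5.6
eef_pos: [0.5062, -0.2226, 0.2208]
tool_rot: [0.208, 0.978, 0.003, -0.007]
wrist_force: [0.8, 0.5, 0.9]
width: 0.068
grasp_force: 0.0
clock: 6.18
eef_pos: [0.463, 0.0121, 0.2235]
tool_rot: [0.203, 0.979, 0.003, -0.007]
wrist_force: [0.1, 0.6, 0.4]
width: 0.0685
grasp_force: 0.0
lever 3636 (array([ 514.8, -396.2]), array([ 34.2, 128.9]), 48.4) [ 0.51115829 -0.39034343  0.10406241]
t 6.18 pos [0.463  0.0121 0.2235] th 66.6 tilt [-0.011  0.009] | shift cm (current axes) [ 1.05  3.51 16.28] | after turn [ 1.28  3.58 16.25] | turn [ 0.23 -0.81  0.1 ] F [0.1 0.6 0.4] w 0.0685 g 0.0 q1,7 [0.12 0.96]
```

The lever lies at −41.6°, so the valve is shut. Now over block C: close the lateral gap and descend.

```bash
python3 -m crank '{"xyz":[[0,0,0],[1.28,3.58,0],[0,0,2],[0,0,0]],"angular":[[0.2,-0.8,0],[0,0,0],[0,0,0],[0,0,0]],"gripper":[0.8,0.8,0.8,0.8]}' 60
python3 - <<'E'
from h import *
to(.4655,.05,.061,66.5)
locate('l2',True)
E
```

```text
clock: 6.52
eef_pos: [0.4666, 0.0421, 0.2015]
tool_rot: [0.207, 0.978, -0.002, -0.001]
wrist_force: [-0.5, -1.1, -0.6]
width: 0.0682
grasp_force: 0.0
t 6.52 pos [0.4666 0.0421 0.2015] th 66.09 tilt [-0.002 -0.003] | shift cm (current axes) [ 0.42  0.72 14.05] | after turn [ 0.42  0.68 14.05] | turn [-0.21 -0.02 -0.41] F [-0.5 -1.1 -0.6] w 0.0682 g 0.0 q1,7 [0.06 0.85]
s 156 [466.3  50. ] [43.9 44.8] 64.2 z 0.0908
s 186 [467.9 -41.6] [45.7 46.1] 7.1 z 0.0905
s 109 [467.7 352. ] [43.2 50.1] 22.6 z 0.0912
s 228 [ 482.6 -174.3] [44.5 46. ] 30.9 z 0.0904
s 147 [487.9 168.6] [44.7 43.9] 82.8 z 0.0906
d 117 [466.7  51.4] [46.3 45.1] 66.8 z 0.0897
d 210 [466.1 353.6] [43.3 46.4] 22.7 z 0.09
d 95 [465.1 -39.7] [42.2 48.5] 5.3 z 0.0894
d 83 [ 480.6 -171.9] [43.3 48.2] 30.3 z 0.0893
d 148 [486.1 170.7] [48.4 45.8] 79.5 z 0.0897
w 343 [376.3 162.2] [25.2 18.8] 65.3 z 0.0911
w 2746 [465.1  49.4] [43.6 44. ] 64.8 z 0.0902
w 2328 [465.2 -41.4] [43.8 44.5] 5.6 z 0.0901
w 1483 [ 480.5 -174.1] [44.2 45.6] 30.7 z 0.0898
w 3180 [485.8 169.5] [44.5 44.4] 83.9 z 0.0902
```

```bash
python3 -m crank '{"xyz":[[0,0,0],[0.35,0.67,3],[0,0,3],[0,0,3]],"angular":[[-0.2,0,1.2],[0,0,0],[0,0,0],[0,0,0]],"gripper":[0.8,0.8,0.8,0.8]}' 60
python3 -c "
from h import *
to(.4651,.0495,.052,64.9)"
```

```text
clock: 7.0
eef_pos: [0.4699, 0.0491, 0.1148]
tool_rot: [0.219, 0.976, 0.001, 0.004]
wrist_force: [-0.1, -0.7, -0.8]
width: 0.0682
grasp_force: 0.0
t 7.0 pos [0.4699 0.0491 0.1148] th 64.65 tilt [0.008 0.001] | shift cm (current axes) [ 0.5  -0.2   6.27] | after turn [ 0.45 -0.17  6.28] | turn [ 0.26  0.39 -0.25] F [-0.1 -0.7 -0.8] w 0.0682 g 0.0 q1,7 [0.03 0.75]
```

```bash
python3 -m crank '{"xyz":[[0.45,-0.15,0],[0,0,0]],"angular":[[0,0,0],[0,0,0]],"gripper":[0.8,0.8]}' 60
python3 -c "
from h import *
to(.4651,.0495,.052,64.9)"
```

```text
clock: 7.17
eef_pos: [0.4624, 0.0495, 0.1142]
tool_rot: [0.219, 0.976, 0.0, 0.0]
wrist_force: [0.4, 0.7, 0.9]
width: 0.0683
grasp_force: 0.0
t 7.17 pos [0.4624 0.0495 0.1142] th 64.71 tilt [0.001 0.   ] | shift cm (current axes) [-0.24  0.11  6.22] | after turn [-0.24  0.12  6.22] | turn [ 0.03  0.05 -0.19] F [0.4 0.7 0.9] w 0.0683 g 0.0 q1,7 [0.03 0.75]
```

```bash
python3 -m crank '{"xyz":[[-0.25,0.12,0],[0,0,2.2],[0,0,2],[0,0,2],[0,0,0],[0,0,0],[0,0,0],[0,0,0]],"angular":[[0,0,-0.2],[0,0,0],[0,0,0],[0,0,0],[0,0,0],[0,0,0],[0,0,0],[0,0,0]],"gripper":[0.8,0.8,0.8,0.8,0.8,0.8,0.3,0.3]}' 60
python3 -m crank '{"xyz":[[0,0,0],[0,0,0],[0,0,0],[0,0,0]],"angular":[[0,0,0],[0,0,0],[0,0,0],[0,0,0]],"gripper":[0.3,0.3,0.3,0.3]}' 60
python3 -c "
from h import *
to(.4651,.0495,.052,64.9)"
```

```text
clock: 7.83
eef_pos: [0.4684, 0.0502, 0.0544]
tool_rot: [0.217, 0.976, 0.001, 0.004]
wrist_force: [-2.2, -6.5, 3.7]
width: 0.0452
grasp_force: 3.1
clock: 8.17
eef_pos: [0.4686, 0.0502, 0.0545]
tool_rot: [0.217, 0.976, 0.001, 0.004]
wrist_force: [-1.1, -1.2, 7.9]
width: 0.043
grasp_force: 61.9
t 8.17 pos [0.4686 0.0502 0.0545] th 64.97 tilt [0.008 0.001] | shift cm (current axes) [ 0.29 -0.21  0.25] | after turn [ 0.28 -0.21  0.25] | turn [0.22 0.38 0.07] F [-1.1 -1.2  7.9] w 0.043 g 61.9 q1,7 [-0.01  0.69]
```

```bash
python3 -m crank '{"xyz":[[0,0,-2],[0,0,-4],[0,0,-4],[0,0,-3],[-3.9,0.95,0],[-3.9,0.95,0],[-3.9,0.95,0],[-3.9,0.95,0]],"angular":[[0,0,0],[0,0,0],[0,0,0],[0,0,0],[0,0,0],[0,0,0],[0,0,0],[0,0,0]],"gripper":[0.3,0.3,0.3,0.3,0.3,0.3,0.3,0.3]}' 60
python3 -m crank '{"xyz":[[0,0,0],[0,0,0],[0,0,0],[0,0,0],[0,0,0],[0,0,0],[0,0,0],[0,0,0]],"angular":[[0,0,7],[0,0,7],[0,0,7],[0,0,7],[0,0,7],[0,0,7],[0,0,7],[0,0,7]],"gripper":[0.3,0.3,0.3,0.3,0.3,0.3,0.3,0.3]}' 60
python3 -m crank '{"xyz":[[0,0,0],[0,0,0],[0,0,0],[0,0,0],[0,0,0],[0,0,0],[0,0,0],[0,0,0]],"angular":[[0,0,7],[0,0,7],[0,0,7],[0,0,7],[0,0,7],[0,0,7],[0,0,7],[0,0,7]],"gripper":[0.3,0.3,0.3,0.3,0.3,0.3,0.3,0.3]}' 60
python3 -m crank '{"xyz":[[0,0,0],[0,0,0],[0,0,0],[0,0,0],[0,0,0],[0,0,0],[0,0,0],[0,0,0]],"angular":[[0,0,7],[0,0,7],[0,0,7],[0,0,7],[0,0,7],[0,0,3.5],[0,0,0],[0,0,0]],"gripper":[0.3,0.3,0.3,0.3,0.3,0.3,0.3,0.3]}' 60
python3 - <<'E'
from h import *
to(.625,.018,.175,-85.5); z=grab('wrist','w3'); z=load('w3');w=cloud(z)
m=(w[...,2]>.15)&(w[...,2]<.23)&(abs(w[...,0]-.625)<.06)&(abs(w[...,1]-.02)<.06); print(m.sum(),np.median(w[m],0))
E
```

```text
clock: 8.83
eef_pos: [0.6251, 0.0179, 0.1843]
tool_rot: [0.217, 0.976, 0.001, 0.002]
wrist_force: [0.2, 0.3, -5.2]
width: 0.0432
grasp_force: 64.0
clock: 9.5
eef_pos: [0.6232, 0.0188, 0.1835]
tool_rot: [0.652, 0.758, 0.002, 0.001]
wrist_force: [0.0, -0.4, -5.9]
width: 0.0433
grasp_force: 63.8
clock: 10.17
eef_pos: [0.6231, 0.019, 0.1835]
tool_rot: [0.931, 0.364, 0.002, -0.0]
wrist_force: [0.5, 0.5, -5.4]
width: 0.0438
grasp_force: 63.8
clock: 10.83
eef_pos: [0.6234, 0.0191, 0.1834]
tool_rot: [0.999, 0.041, 0.002, -0.001]
wrist_force: [-0.7, -0.4, -5.2]
width: 0.0429
grasp_force: 63.8
t 10.83 pos [0.6234 0.0191 0.1834] th -85.35 tilt [0.004 0.001] | shift cm (current axes) [0.14 0.13 0.84] | after turn [0.15 0.13 0.84] | turn [-0.06 -0.23  0.15] F [-0.7 -0.4 -5.2] w 0.0429 g 63.8 q1,7 [-0.36 -1.48]
20659 [0.63532739 0.0208175  0.21831616]
```

View pics/w3.png

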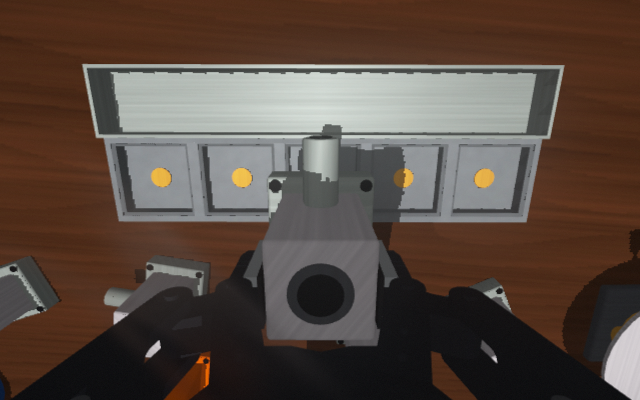

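Wrist picture: the block hangs straight, nipple at (320,170) toward the trough. Pocket marks are at (161,177), (242,177), (403,178) and (484,178), with its own pocket hidden. Next: measure the held block and the rack from this view.

```bash
cat >> h.py <<'E'
RACK=dict(c=np.array([.625,.018]),yaw=4.5)
def held(f):
    z=load(f);w=cloud(z);s=readout.state();t=s['eef_pos']
    k=(np.hypot(w[...,0]-t[0],w[...,1]-t[1])<.06)&(w[...,2]<t[2]+.06)&(w[...,2]>t[2])
    hz=np.histogram(w[k][:,2],200); 
    top=np.nanpercentile(w[k][:,2],50) 
    hz=np.histogram(w[k][:,2],bins=np.arange(t[2],t[2]+.06,.002)); top=hz[1][hz[0].argmax()]+.001
    m=k&(abs(w[...,2]-top)<.003); m=cv2.morphologyEx(m.astype(np.uint8),cv2.MORPH_OPEN,np.ones((5,5)))>0
    print('held top',round(top,4),m.sum(),*rect(w[m][:,:2]),'TCP',np.round(t*1000,1))
def rackfit(f):
    z=load(f);w=cloud(z);hsv=cv2.cvtColor(z['p'],cv2.COLOR_BGR2HSV).astype(int)
    m=(abs(hsv[...,0]-22)<10)&(hsv[...,1]>110)&(w[...,2]>.002)&(w[...,2]<.02)&(abs(w[...,0]-.625)<.06)&(abs(w[...,1]-.02)<.21)
    n,L,st,_=cv2.connectedComponentsWithStats(cv2.morphologyEx(m.astype(np.uint8),cv2.MORPH_OPEN,np.ones((3,3))))
    for i in range(1,n):
        a=w[L==i]
        if len(a)>40: print('mark',len(a),np.round((a.min(0)+a.max(0))/2*1000,1))
    m=(abs(w[...,2]-.024)<.002)&(w[...,0]<.70)&(w[...,0]>.55)&(abs(w[...,1]-.02)<.23)
    print('plate',m.sum(),*rect(w[m][:,:2]))
E
python3 - <<'E'
from h import *
held('w3'); rackfit('w3')
z=load('w3');w=cloud(z)
for x,y in [(318,215),(147,200),(320,180)]: print(w[y,x])
E
```

```text
held top 0.2184 11754 [624.5  19.3] [44.8 56.3] 5.1 TCP [623.6  19.  183.4]
mark 299 [611.  181.8   8.7]
mark 301 [617.6  99.7   9.2]
mark 286 [629.8 -63.7   9.4]
mark 300 [ 636.2 -145.9    8.9]
plate 9576 [645.5  18.9] [133.  412.1] 3.5
[nan nan nan]
[0.58470299 0.19808862 0.00704917]
[0.65986376 0.02260081 0.18012485]
```

```bash
python3 -m crank '{"xyz":[[-0.1,0.1,2],[0,0,3],[0,0,3],[0,0,1.4],[0,0,0],[0,0,0],[0,0,0]],"angular":[[0,-0.2,0.2],[0,0,0],[0,0,0],[0,0,0],[0,0,0],[0,0,0],[0,0,0]],"gripper":[0.3,0.3,0.3,0.3,0.3,0.3,0.3]}' 60
python3 - <<'E'
from h import *
to(.6226,.0179,.063,-85.6); grab('wrist','w4'); held('w4'); rackfit('w4')
E
```

```text
clock: 11.47
eef_pos: [0.6244, 0.0177, 0.0908]
tool_rot: [0.999, 0.038, 0.002, -0.0]
wrist_force: [0.8, 0.5, -4.6]
width: 0.0432
grasp_force: 63.6
t 11.47 pos [0.6244 0.0177 0.0908] th -85.68 tilt [0.004 0.001] | shift cm (current axes) [-0.19 -0.03  2.78] | after turn [-0.18 -0.04  2.78] | turn [-0.04 -0.21 -0.08] F [ 0.8  0.5 -4.6] w 0.0432 g 63.6 q1,7 [-0.33 -1.45]
held top 0.1262 11743 [625.5  18.1] [45.1 55.8] 4.9 TCP [624.7  17.8  91.2]
mark 545 [617.3  99.5   9.3]
mark 547 [630.4 -63.9   9. ]
mark 569 [ 636.7 -145.3    8.8]
mark 551 [611.  181.6   9.2]
plate 19694 [641.7  18.5] [125.8 413.3] 3.6
```

```bash
python3 -m crank '{"xyz":[[-0.15,0,0],[0,0,0],[0,0,1],[0,0,0.8],[0,0,0.6],[0,0,0.4],[0,0,0],[0,0,0]],"angular":[[0,-0.2,0],[0,0,0],[0,0,0],[0,0,0],[0,0,0],[0,0,0],[0,0,0],[0,0,0]],"gripper":[0.3,0.3,0.3,0.3,0.3,0.3,0.3,0.3]}' 60
python3 - <<'E'
from h import *
to(.6226,.0179,.063,-85.6)
E
```

```text
clock: 12.18
eef_pos: [0.6217, 0.0179, 0.0628]
tool_rot: [0.999, 0.038, -0.001, -0.001]
wrist_force: [-5.6, 0.3, 12.8]
width: 0.0429
grasp_force: 66.2
t 12.18 pos [0.6217 0.0179 0.0628] th -85.69 tilt [-0.003  0.001] | shift cm (current axes) [ 0.09  0.01 -0.02] | after turn [ 0.09  0.01 -0.02] | turn [-0.09  0.14 -0.09] F [-5.6  0.3 12.8] w 0.0429 g 66.2 q1,7 [-0.32 -1.44]
```

```bash
python3 -m crank '{"xyz":[[0,0,0],[0,0,0],[0,0,-2],[0,0,-4],[0,0,-4],[0,0,-2],[0,0,0],[0,0,0]],"angular":[[0,0,0],[0,0,0],[0,0,0],[0,0,0],[0,0,0],[0,0,0],[0,0,0],[0,0,0]],"gripper":[0.75,0.75,0.75,0.75,0.75,0.75,0.75,0.75]}' 60
python3 -m crank '{"xyz":[[-4,1.2,0],[-4,1.2,0],[-4,1.2,0],[-4,1.2,0],[0,0,0],[0,0,0],[0,0,0]],"angular":[[0,0,0],[0,0,0],[0,0,1],[0,0,0],[0,0,0],[0,0,0],[0,0,0]],"gripper":[0.75,0.75,0.75,0.75,0.75,0.75,0.75]}' 60
python3 - <<'E'
from h import *
locate('l3',True); to(.4652,-.0414,.052,-84.4)
E
```

```text
clock: 12.85
eef_pos: [0.623, 0.0177, 0.1826]
tool_rot: [0.999, 0.037, 0.0, -0.0]
wrist_force: [-0.1, -0.2, 0.1]
width: 0.0638
grasp_force: 0.0
clock: 13.43
eef_pos: [0.4663, -0.0411, 0.1811]
tool_rot: [1.0, 0.029, -0.001, -0.0]
wrist_force: [0.6, 0.6, -0.1]
width: 0.0642
grasp_force: 0.0
s 113 [467.3 353.2] [43.3 49.8] 23.3 z 0.0904
s 181 [467.3 -41.8] [45.5 43.9] 8.1 z 0.0907
s 227 [ 481.7 -172.9] [44.3 49. ] 30.2 z 0.0905
s 143 [487.9 170.6] [46.9 43.7] 81.7 z 0.0906
s 229 [622.6  19.7] [44.5 47. ] 8.0 z 0.0982
d 208 [466.  353.8] [43.2 48.6] 23.0 z 0.0898
d 94 [465.  -39.4] [45.6 47.4] 12.0 z 0.0897
d 77 [ 482.3 -173.6] [44.3 48. ] 30.9 z 0.0897
d 145 [486.1 172. ] [46.6 45.5] 87.8 z 0.0899
d 136 [622.5  20.5] [46.5 48.8] 7.4 z 0.0966
w 151 [370.  166.8] [24. 16.] 49.6 z 0.0913
w 3165 [466.1 -42.1] [44.2 44.1] 5.4 z 0.0902
w 3463 [ 481.  -174.5] [44.8 43.9] 30.5 z 0.0901
w 3967 [486.7 168.8] [45.5 44.3] 84.9 z 0.0903
w 180 [600.3  15.9] [ 1.2 42.1] 4.5 z 0.0851
t 13.58 pos [ 0.4674 -0.0408  0.1814] th -86.63 tilt [-0.002 -0.   ] | shift cm (current axes) [-0.2   0.05 12.94] | after turn [-0.22  0.04 12.94] | turn [-0.01  0.11 -2.23] F [-0.5  0.5  0.2] w 0.0642 g 0.0 q1,7 [-0.34 -1.46]
```

```bash
python3 -m crank '{"xyz":[[-0.13,0.13,0],[0,0,3],[0,0,4],[0,0,3],[0,0,2.9],[0,0,0],[0,0,0]],"angular":[[0,0,-2],[0,0,0],[0,0,0],[0,0,0],[0,0,0],[0,0,0],[0,0,0]],"gripper":[0.75,0.75,0.75,0.75,0.75,0.75,0.75]}' 60
python3 -m crank '{"xyz":[[0,0,0],[0,0,0],[0,0,0],[0,0,0],[0,0,0]],"angular":[[0,0,0],[0,0,0],[0,0,0],[0,0,0],[0,0,0]],"gripper":[0.3,0.3,0.3,0.3,0.3]}' 60
python3 -c "
from h import *
to(.4661,-.0421,.052,-84.6)"
```

```text
clock: 14.17
eef_pos: [0.4642, -0.0427, 0.0516]
tool_rot: [0.999, 0.046, -0.003, -0.0]
wrist_force: [-0.6, -0.0, 0.4]
width: 0.0639
grasp_force: 0.0
clock: 14.58
eef_pos: [0.4664, -0.0425, 0.0544]
tool_rot: [0.999, 0.046, 0.001, -0.0]
wrist_force: [0.3, 1.1, 8.4]
width: 0.0433
grasp_force: 62.7
t 14.58 pos [ 0.4664 -0.0425  0.0544] th -84.69 tilt [0.002 0.001] | shift cm (current axes) [-0.03 -0.04  0.24] | after turn [-0.03 -0.04  0.24] | turn [-0.04 -0.11 -0.09] F [0.3 1.1 8.4] w 0.0433 g 62.7 q1,7 [-0.26 -1.31]
```

```bash
python3 -m crank '{"xyz":[[0,0,-2],[0,0,-4],[0,0,-4],[0,0,-3],[4,0.9,0],[4,0.9,0],[4,0.9,0],[4,0.9,0]],"angular":[[0,0,0],[0,0,0],[0,0,0],[0,0,0],[0,0,0],[0,0,0],[0,0,0],[0,0,0]],"gripper":[0.3,0.3,0.3,0.3,0.3,0.3,0.3,0.3]}' 60
python3 -m crank '{"xyz":[[0,0,0],[0,0,0],[0,0,0],[0,0,0],[0,0,0],[0,0,0],[0,0,0],[0,0,0]],"angular":[[0,0,-7],[0,0,-7],[0,0,-7],[0,0,-7],[0,0,-7],[0,0,-7],[0,0,-7],[0,0,-7]],"gripper":[0.3,0.3,0.3,0.3,0.3,0.3,0.3,0.3]}' 60
python3 -m crank '{"xyz":[[0,0,0],[0,0,0],[0,0,0],[0,0,0],[0,0,0],[0,0,0],[0,0,0],[0,0,0]],"angular":[[0,0,-7],[0,0,-7],[0,0,-7],[0,0,-7],[0,0,-5],[0,0,0],[0,0,0],[0,0,0]],"gripper":[0.3,0.3,0.3,0.3,0.3,0.3,0.3,0.3]}' 60
python3 - <<'E'
from h import *
to(.6302,-.0638,.063,4.4); grab('wrist','w5'); held('w5'); rackfit('w5')
E
```

```text
clock: 15.25
eef_pos: [0.6285, -0.0636, 0.183]
tool_rot: [0.999, 0.047, -0.001, -0.001]
wrist_force: [0.2, 0.3, -4.7]
width: 0.0438
grasp_force: 63.6
clock: 15.92
eef_pos: [0.6265, -0.0639, 0.1821]
tool_rot: [0.859, 0.512, -0.002, -0.001]
wrist_force: [-0.3, 1.0, -5.6]
width: 0.0435
grasp_force: 63.5
clock: 16.58
eef_pos: [0.6271, -0.064, 0.1822]
tool_rot: [0.681, 0.732, -0.001, -0.001]
wrist_force: [-0.2, 0.1, -4.5]
width: 0.0432
grasp_force: 63.5
t 16.58 pos [ 0.6271 -0.064   0.1822] th 4.14 tilt [-0.003  0.   ] | shift cm (current axes) [-1.000e-02  3.500e-01  1.192e+01] | after turn [-1.000e-02  3.100e-01  1.192e+01] | turn [-0.16 -0.03 -0.26] F [-0.2  0.1 -4.5] w 0.0432 g 63.5 q1,7 [0.   0.07]
held top 0.2172 11387 [626.6 -63.1] [56.3 44.7] 3.2 TCP [627.2 -63.9 182.2]
mark 117 [617.1  92.7   8.8]
plate 5404 [624.   19.6] [ 84.4 144.3] 4.5
```

View pics/w5.png

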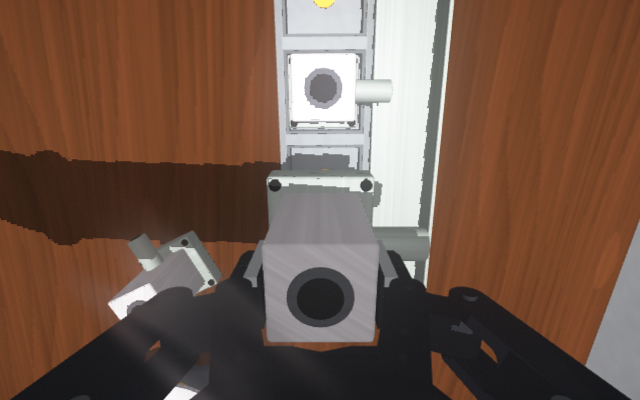

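```bash
python3 -m crank '{"xyz":[[-0.07,0.3,0],[0,0,2],[0,0,3],[0,0,3],[0,0,1],[0,0,0],[0,0,0],[0,0,0]],"angular":[[-0.15,0,-0.3],[0,0,0],[0,0,0],[0,0,0],[0,0,0],[0,0,0],[0,0,0],[0,0,0]],"gripper":[0.3,0.3,0.3,0.3,0.3,0.3,0.3,0.3]}' 60
python3 - <<'E'
from h import *
to(.6301,-.0646,.063,4.4); grab('wrist','w6'); held('w6'); rackfit('w6')
E
```

```text
clock: 17.3
eef_pos: [0.6322, -0.0644, 0.0942]
tool_rot: [0.678, 0.735, 0.001, 0.001]
wrist_force: [0.4, -0.3, -4.2]
width: 0.0435
grasp_force: 63.3
t 17.3 pos [ 0.6322 -0.0644  0.0942] th 4.58 tilt [0.004 0.   ] | shift cm (current axes) [-0.01 -0.22  3.12] | after turn [-0.01 -0.21  3.12] | turn [ 0.21 -0.01  0.18] F [ 0.4 -0.3 -4.2] w 0.0435 g 63.3 q1,7 [0.01 0.08]
held top 0.1295 11614 [631.6 -63.5] [55.7 44.6] 4.7 TCP [632.4 -64.4  94.5]
plate 8752 [629.9 -58.6] [ 84.7 250.4] 4.4
```

```bash
python3 -m crank '{"xyz":[[-0.03,-0.2,0],[0,0,1],[0,0,1],[0,0,0.7],[0,0,0.5],[0,0,0],[0,0,0],[0,0,0]],"angular":[[0.2,0,0],[0,0,0],[0,0,0],[0,0,0],[0,0,0],[0,0,0],[0,0,0],[0,0,0]],"gripper":[0.3,0.3,0.3,0.3,0.3,0.3,0.3,0.3]}' 60
python3 - <<'E'
from h import *
to(.6301,-.0646,.063,4.4)
E
```

```text
clock: 18.02
eef_pos: [0.629, -0.0638, 0.0625]
tool_rot: [0.678, 0.735, -0.0, -0.001]
wrist_force: [-6.3, 2.7, 18.2]
width: 0.0434
grasp_force: 66.4
t 18.02 pos [ 0.629  -0.0638  0.0625] th 4.62 tilt [-0.002  0.001] | shift cm (current axes) [-0.09  0.1  -0.06] | after turn [-0.09  0.1  -0.05] | turn [-0.13 -0.08  0.22] F [-6.3  2.7 18.2] w 0.0434 g 66.4 q1,7 [0.01 0.08]
```

```bash
python3 -m crank '{"xyz":[[0,0,0],[0,0,0],[0,0,-2],[0,0,-4],[0,0,-4],[0,0,-2],[-2,-3.1,0],[-2,-3.1,0]],"angular":[[0,0,0],[0,0,0],[0,0,0],[0,0,0],[0,0,0],[0,0,0],[0,0,0],[0,0,0]],"gripper":[0.75,0.75,0.75,0.75,0.75,0.75,0.75,0.75]}' 60
python3 -m crank '{"xyz":[[-2,-3.1,0],[-2,-3.1,0],[-2,-3.1,0],[0,0,0],[0,0,0],[0,0,0],[0,0,0],[0,0,0]],"angular":[[0,0,0],[0,0,0],[0,0,0],[0,0,-7],[0,0,-7],[0,0,-7],[0,0,-7],[0,0,-7]],"gripper":[0.75,0.75,0.75,0.75,0.75,0.75,0.75,0.75]}' 60
python3 -m crank '{"xyz":[[0,0,0],[0,0,0],[0,0,0],[0,0,0],[0,0,0],[0,0,0],[0,0,0],[0,0,0]],"angular":[[0,0,-7],[0,0,-7],[0,0,-7],[0,0,-7],[0,0,-7],[0,0,-7],[0,0,-7],[0,0,-7]],"gripper":[0.75,0.75,0.75,0.75,0.75,0.75,0.75,0.75]}' 60
python3 -m crank '{"xyz":[[0,0,0],[0,0,0],[0,0,0],[0,0,0],[0,0,0],[0,0,0],[0,0,0]],"angular":[[0,0,-7],[0,0,-7],[0,0,-7],[0,0,-4],[0,0,0],[0,0,0],[0,0,0]],"gripper":[0.75,0.75,0.75,0.75,0.75,0.75,0.75]}' 60
python3 - <<'E'
from h import *
locate('l4',True); to(.481,-.1745,.052,120.5)
E
```

```text
clock: 18.68
eef_pos: [0.5721, -0.1084, 0.182]
tool_rot: [0.677, 0.736, 0.001, 0.0]
wrist_force: [0.4, -2.1, -0.4]
width: 0.0641
grasp_force: 0.0
clock: 19.35
eef_pos: [0.4824, -0.1771, 0.1805]
tool_rot: [0.423, 0.906, -0.001, -0.002]
wrist_force: [-0.4, 0.8, -0.2]
width: 0.0642
grasp_force: 0.0
clock: 20.02
eef_pos: [0.4824, -0.177, 0.1803]
tool_rot: [-0.052, 0.999, 0.0, -0.002]
wrist_force: [-0.9, 0.1, -0.3]
width: 0.0641
grasp_force: 0.0
clock: 20.6
eef_pos: [0.4824, -0.177, 0.1806]
tool_rot: [-0.263, 0.965, 0.001, -0.002]
wrist_force: [-0.4, -0.1, 0.5]
width: 0.0641
grasp_force: 0.0
s 114 [438.4 315.6] [43.6 49.7] 25.0 z 0.0904
s 226 [ 482.3 -174.5] [44.6 44.7] 30.8 z 0.0905
s 148 [488.1 170.3] [45.7 44.4] 84.2 z 0.0903
s 227 [623.   19.6] [45.2 49. ] 7.3 z 0.0985
s 258 [629.8 -61.7] [43.7 46.7] 4.7 z 0.098
d 194 [437.7 314.9] [43.1 47.2] 28.0 z 0.0899
d 77 [ 480.5 -172.2] [45.3 45.8] 34.3 z 0.0895
d 147 [486.  170.9] [46.9 45.7] 83.0 z 0.0898
d 134 [621.   21.6] [43.2 48. ] 2.3 z 0.0966
d 114 [627.2 -61.2] [42.9 50.6] 2.4 z 0.0971
w 3176 [ 480.3 -175.2] [43.5 44. ] 30.6 z 0.0902
w 620 [483.5 153.6] [39.9 20.1] 34.4 z 0.0893
t 20.75 pos [ 0.4825 -0.1769  0.1807] th 120.54 tilt [-0.003  0.   ] | shift cm (current axes) [-0.03  0.25 12.87] | after turn [1.000e-02 2.800e-01 1.287e+01] | turn [ 0.1  -0.15  0.04] F [ 0.2 -0.2  0.6] w 0.0642 g 0.0 q1,7 [0.5  2.22]
```

Block E has been knocked to about (0.438, 0.315), so I'll measure it again when its turn comes. Picking A.

```bash
python3 -m crank '{"xyz":[[0.08,0.27,0],[0,0,3],[0,0,4],[0,0,3],[0,0,2.9],[0,0,0],[0,0,0]],"angular":[[0,0,0],[0,0,0],[0,0,0],[0,0,0],[0,0,0],[0,0,0],[0,0,0]],"gripper":[0.75,0.75,0.75,0.75,0.75,0.75,0.75]}' 60
python3 -m crank '{"xyz":[[0,0,0],[0,0,0],[0,0,0],[0,0,0],[0,0,0]],"angular":[[0,0,0],[0,0,0],[0,0,0],[0,0,0],[0,0,0]],"gripper":[0.3,0.3,0.3,0.3,0.3]}' 60
python3 -c "
from h import *
to(.4805,-.175,.052,120.6)"
```

```text
clock: 21.33
eef_pos: [0.479, -0.1744, 0.051]
tool_rot: [-0.264, 0.965, 0.001, -0.003]
wrist_force: [-0.0, -0.5, 0.2]
width: 0.064
grasp_force: 0.0
clock: 21.75
eef_pos: [0.4817, -0.1754, 0.0538]
tool_rot: [-0.264, 0.965, -0.001, 0.0]
wrist_force: [-0.2, 0.2, 7.1]
width: 0.0436
grasp_force: 62.8
t 21.75 pos [ 0.4817 -0.1754  0.0538] th 120.58 tilt [ 0.001 -0.001] | shift cm (current axes) [0.08 0.1  0.18] | after turn [0.08 0.1  0.18] | turn [-0.07  0.01 -0.02] F [-0.2  0.2  7.1] w 0.0436 g 62.8 q1,7 [0.45 2.13]
```

```bash
python3 -m crank '{"xyz":[[0,0,-2],[0,0,-4],[0,0,-4],[0,0,-3],[-3.7,-1.3,0],[-3.7,-1.3,0],[-3.7,-1.3,0],[-3.7,-1.3,0]],"angular":[[0,0,0],[0,0,0],[0,0,0],[0,0,0],[0,0,0],[0,0,0],[0,0,0],[0,0,0]],"gripper":[0.3,0.3,0.3,0.3,0.3,0.3,0.3,0.3]}' 60
python3 -m crank '{"xyz":[[0,0,0],[0,0,0],[0,0,0],[0,0,0],[0,0,0],[0,0,0],[0,0,0],[0,0,0]],"angular":[[0,0,7],[0,0,7],[0,0,7],[0,0,7],[0,0,7],[0,0,7],[0,0,7],[0,0,7]],"gripper":[0.3,0.3,0.3,0.3,0.3,0.3,0.3,0.3]}' 60
python3 -m crank '{"xyz":[[0,0,0],[0,0,0],[0,0,0],[0,0,0],[0,0,0],[0,0,0],[0,0,0],[0,0,0]],"angular":[[0,0,7],[0,0,7],[0,0,7],[0,0,7],[0,0,7],[0,0,7],[0,0,7],[0,0,7]],"gripper":[0.3,0.3,0.3,0.3,0.3,0.3,0.3,0.3]}' 60
python3 -m crank '{"xyz":[[0,0,0],[0,0,2],[0,0,3],[0,0,3],[0,0,1],[0,0,0],[0,0,0],[0,0,0]],"angular":[[0,0,4],[0,0,0],[0,0,0],[0,0,0],[0,0,0],[0,0,0],[0,0,0],[0,0,0]],"gripper":[0.3,0.3,0.3,0.3,0.3,0.3,0.3,0.3]}' 60
python3 - <<'E'
from h import *
to(.6364,-.1455,.063,4.4); grab('wrist','w7'); held('w7'); rackfit('w7')
E
```

```text
clock: 22.42
eef_pos: [0.635, -0.1443, 0.1818]
tool_rot: [-0.263, 0.965, 0.0, -0.002]
wrist_force: [0.4, -1.1, -4.8]
width: 0.0433
grasp_force: 64.0
clock: 23.08
eef_pos: [0.6332, -0.1442, 0.181]
tool_rot: [0.223, 0.975, -0.0, -0.002]
wrist_force: [-0.4, 0.4, -4.9]
width: 0.0436
grasp_force: 64.0
clock: 23.75
eef_pos: [0.6333, -0.144, 0.1811]
tool_rot: [0.654, 0.756, -0.001, -0.002]
wrist_force: [1.0, 0.2, -5.5]
width: 0.0435
grasp_force: 64.0
clock: 24.42
eef_pos: [0.6353, -0.1447, 0.0932]
tool_rot: [0.678, 0.735, -0.0, -0.0]
wrist_force: [0.5, 0.9, -5.2]
width: 0.0432
grasp_force: 63.9
t 24.42 pos [ 0.6353 -0.1447  0.0932] th 4.59 tilt [-0. -0.] | shift cm (current axes) [-0.09  0.1   3.02] | after turn [-0.09  0.1   3.02] | turn [-0.01  0.    0.19] F [ 0.5  0.9 -5.2] w 0.0432 g 63.9 q1,7 [0.04 0.28]
held top 0.1285 10646 [ 634.7 -143.9] [56.1 44.5] 4.1 TCP [ 635.5 -144.7   93.5]
plate 8530 [632.5 -89.6] [ 84.6 151.1] 4.5
```

```bash
python3 -m crank '{"xyz":[[-0.15,0.1,0],[0,0,0],[0,0,1],[0,0,1],[0,0,0.7],[0,0,0.4],[0,0,0],[0,0,0]],"angular":[[0,0,0],[0,0,0],[0,0,0],[0,0,0],[0,0,0],[0,0,0],[0,0,0],[0,0,0]],"gripper":[0.3,0.3,0.3,0.3,0.3,0.3,0.3,0.3]}' 60
python3 - <<'E'
from h import *
to(.6364,-.1455,.063,4.4)
E
```

```text
clock: 25.13
eef_pos: [0.6354, -0.1457, 0.0619]
tool_rot: [0.678, 0.735, -0.001, -0.001]
wrist_force: [-3.9, 1.0, 13.0]
width: 0.0434
grasp_force: 66.5
t 25.13 pos [ 0.6354 -0.1457  0.0619] th 4.61 tilt [-0.002  0.001] | shift cm (current axes) [ 0.01  0.1  -0.11] | after turn [ 0.01  0.1  -0.11] | turn [-0.14 -0.05  0.21] F [-3.9  1.  13. ] w 0.0434 g 66.5 q1,7 [0.05 0.29]
```

```bash
python3 -m crank '{"xyz":[[0,0,0],[0,0,0],[0,0,-2],[0,0,-4],[0,0,-4],[0,0,-2],[3.6,-1.4,0],[3.6,-1.4,0]],"angular":[[0,0,0],[0,0,0],[0,0,0],[0,0,0],[0,0,0],[0,0,0],[0,0,0],[0,0,0]],"gripper":[0.75,0.75,0.75,0.75,0.75,0.75,0.75,0.75]}' 60
python3 -m crank '{"xyz":[[3.6,-1.4,0],[3.6,-1.4,0],[3.6,-1.4,0],[3.6,-1.4,0],[3.6,-1.4,0],[3.6,-1.4,0],[3.6,-1.3,0],[0,0,0]],"angular":[[0,0,0],[0,0,0],[0,0,0],[0,0,0],[0,0,0],[0,0,0],[0,0,0],[0,0,-7]],"gripper":[0.75,0.75,0.75,0.75,0.75,0.75,0.75,0.75]}' 60
python3 -m crank '{"xyz":[[0,0,0],[0,0,0],[0,0,0],[0,0,0],[0,0,0],[0,0,0],[0,0,0],[0,0,0]],"angular":[[0,0,-7],[0,0,-7],[0,0,-7],[0,0,-7],[0,0,-7],[0,0,-7],[0,0,-7],[0,0,-7]],"gripper":[0.75,0.75,0.75,0.75,0.75,0.75,0.75,0.75]}' 60
python3 -m crank '{"xyz":[[0,0,0],[0,0,0],[0,0,0],[0,0,0],[0,0,0]],"angular":[[0,0,-7],[0,0,-7],[0,0,-3],[0,0,0],[0,0,0]],"gripper":[0.75,0.75,0.75,0.75,0.75]}' 60
python3 - <<'E'
from h import *
locate('l5',True); to(.4865,.1695,.052,84.5)
E
```

```text
clock: 25.8
eef_pos: [0.6029, -0.0784, 0.1821]
tool_rot: [0.68, 0.733, 0.0, 0.001]
wrist_force: [-0.3, 1.8, -0.8]
width: 0.0641
grasp_force: 0.0
clock: 26.47
eef_pos: [0.481, 0.1758, 0.1807]
tool_rot: [0.629, 0.777, -0.0, -0.003]
wrist_force: [-0.1, -0.0, 0.3]
width: 0.064
grasp_force: 0.0
clock: 27.13
eef_pos: [0.4848, 0.1671, 0.1805]
tool_rot: [0.191, 0.982, -0.0, -0.002]
wrist_force: [-0.3, -0.8, 0.8]
width: 0.0636
grasp_force: 0.0
clock: 27.55
eef_pos: [0.4848, 0.167, 0.1806]
tool_rot: [0.048, 0.999, 0.0, -0.002]
wrist_force: [0.2, 0.4, 0.3]
width: 0.0641
grasp_force: 0.0
s 84 [439.6 310.7] [42.8 43.3] 30.4 z 0.0903
s 144 [488.1 170.5] [48.2 46.5] 82.9 z 0.0904
s 228 [623.2  19.1] [44.1 47.4] 5.8 z 0.0985
s 260 [629.9 -61.6] [44.5 47. ] 5.0 z 0.0985
s 288 [ 636.5 -144.7] [44.1 45.8] 4.4 z 0.098
d 192 [437.9 314.7] [42.3 47.7] 27.4 z 0.09
d 141 [485.7 171.2] [46.3 43.7] 82.5 z 0.0898
d 132 [621.6  21. ] [44.2 47.6] 2.4 z 0.0968
d 68 [637.5 -55.8] [26.3 47.1] 21.6 z 0.0969
w 540 [373.6 163.6] [24.5 24.7] 14.7 z 0.091
w 4184 [437.3 313.1] [44.5 44.3] 26.2 z 0.0902
w 3170 [485.4 169.9] [44.1 43.8] 84.9 z 0.0902
w 643 [ 622.6 -129.9] [25.4 15.6] 11.0 z 0.0914
w 998 [627.  19.] [33.7 42.9] 2.8 z 0.0981
t 27.7 pos [0.4848 0.1671 0.1807] th 84.52 tilt [-0.003  0.   ] | shift cm (current axes) [-0.19  0.26 12.87] | after turn [-0.15  0.26 12.87] | turn [-0.01 -0.18  0.02] F [1.2 0.6 0. ] w 0.0639 g 0.0 q1,7 [-0.26  0.95]
```

```bash
python3 -m crank '{"xyz":[[-0.07,0.28,0],[0,0,3],[0,0,4],[0,0,3],[0,0,2.9],[0,0,0],[0,0,0]],"angular":[[0,0,-0.4],[0,0,0],[0,0,0],[0,0,0],[0,0,0],[0,0,0],[0,0,0]],"gripper":[0.75,0.75,0.75,0.75,0.75,0.75,0.75]}' 60
python3 -m crank '{"xyz":[[0,0,0],[0,0,0],[0,0,0],[0,0,0],[0,0,0]],"angular":[[0,0,0],[0,0,0],[0,0,0],[0,0,0],[0,0,0]],"gripper":[0.3,0.3,0.3,0.3,0.3]}' 60
python3 -c "
from h import *
to(.4858,.1699,.052,84.9); 
import numpy as np
s=readout.state();t=s['eef_pos'];a=np.radians(th());e=np.array([.6175,.0998])-t[:2]
print('to pocket4 tool x,y',e@[-np.sin(a),np.cos(a)],e@[np.cos(a),np.sin(a)])"
```

```text
clock: 28.28
eef_pos: [0.4844, 0.1698, 0.051]
tool_rot: [0.044, 0.999, -0.001, -0.003]
wrist_force: [1.1, -0.5, 0.3]
width: 0.0638
grasp_force: 0.0
clock: 28.7
eef_pos: [0.4868, 0.1704, 0.0538]
tool_rot: [0.044, 0.999, 0.001, 0.0]
wrist_force: [-1.0, -1.1, 7.0]
width: 0.0433
grasp_force: 62.4
t 28.7 pos [0.4868 0.1704 0.0538] th 84.98 tilt [0.    0.002] | shift cm (current axes) [ 0.09 -0.06  0.18] | after turn [ 0.09 -0.06  0.18] | turn [0.09 0.01 0.08] F [-1.  -1.1  7. ] w 0.0433 g 62.4 q1,7 [-0.3   0.88]
to pocket4 tool x,y -0.1363854900205651 -0.05885842146186963
```

```bash
python3 -m crank '{"xyz":[[0,0,-2],[0,0,-4],[0,0,-4],[0,0,-3],[-3.45,-1.5,0],[-3.45,-1.5,0],[-3.45,-1.5,0],[-3.45,-1.5,0]],"angular":[[0,0,0],[0,0,0],[0,0,0],[0,0,0],[0,0,0],[0,0,0],[0,0,0],[0,0,0]],"gripper":[0.3,0.3,0.3,0.3,0.3,0.3,0.3,0.3]}' 60
python3 -m crank '{"xyz":[[0,0,0],[0,0,0],[0,0,0],[0,0,0],[0,0,0],[0,0,0],[0,0,0],[0,0,0]],"angular":[[0,0,7],[0,0,7],[0,0,7],[0,0,7],[0,0,7],[0,0,7],[0,0,7],[0,0,7]],"gripper":[0.3,0.3,0.3,0.3,0.3,0.3,0.3,0.3]}' 60
python3 -m crank '{"xyz":[[0,0,0],[0,0,0],[0,0,0],[0,0,0],[0,0,3],[0,0,2],[0,0,0],[0,0,0]],"angular":[[0,0,7],[0,0,7],[0,0,7],[0,0,3.5],[0,0,0],[0,0,0],[0,0,0],[0,0,0]],"gripper":[0.3,0.3,0.3,0.3,0.3,0.3,0.3,0.3]}' 60
python3 - <<'E'
from h import *
to(.6175,.0998,.063,4.4); grab('wrist','w8'); held('w8'); rackfit('w8')
E
```

```text
clock: 29.37
eef_pos: [0.6185, 0.0968, 0.1817]
tool_rot: [0.043, 0.999, -0.0, -0.002]
wrist_force: [0.9, 0.7, -6.3]
width: 0.0432
grasp_force: 64.1
clock: 30.03
eef_pos: [0.6169, 0.098, 0.181]
tool_rot: [0.51, 0.86, -0.001, -0.002]
wrist_force: [-0.3, 0.4, -6.0]
width: 0.0431
grasp_force: 64.2
clock: 30.7
eef_pos: [0.6161, 0.0979, 0.1303]
tool_rot: [0.679, 0.734, -0.003, -0.002]
wrist_force: [0.6, 0.3, -5.9]
width: 0.0434
grasp_force: 64.1
t 30.7 pos [0.6161 0.0979 0.1303] th 4.51 tilt [-0.007 -0.   ] | shift cm (current axes) [0.17 0.2  6.73] | after turn [0.18 0.15 6.73] | turn [-0.4  -0.01  0.11] F [ 0.6  0.3 -5.9] w 0.0434 g 64.1 q1,7 [-0.35 -0.11]
held top 0.1668 11666 [615.8  98.3] [56.4 44.7] 4.6 TCP [617.6  98.1 131.8]
mark 488 [610.7 181.    9. ]
plate 6251 [642.9  89.2] [134.  271.1] 4.3
```

```bash
python3 -m crank '{"xyz":[[0.14,0,0],[0,0,2],[0,0,1.8],[0,0,0],[0,0,0],[0,0,0]],"angular":[[0,0,0],[0,0,0],[0,0,0],[0,0,0],[0,0,0],[0,0,0]],"gripper":[0.3,0.3,0.3,0.3,0.3,0.3]}' 60
python3 - <<'E'
from h import *
to(.6175,.0996,.063,4.4); grab('wrist','w9'); held('w9'); rackfit('w9')
E
```

```text
clock: 31.25
eef_pos: [0.6187, 0.0997, 0.0951]
tool_rot: [0.679, 0.734, 0.0, -0.001]
wrist_force: [0.6, 0.0, -5.7]
width: 0.043
grasp_force: 64.1
t 31.25 pos [0.6187 0.0997 0.0951] th 4.49 tilt [-0.001  0.001] | shift cm (current axes) [-0.   -0.12  3.21] | after turn [ 0.   -0.12  3.21] | turn [-0.04 -0.06  0.09] F [ 0.6  0.  -5.7] w 0.043 g 64.1 q1,7 [-0.35 -0.1 ]
held top 0.1322 11669 [619.  100.1] [54.8 44.6] 4.7 TCP [619.   99.7  95.2]
mark 679 [610.6 181.2   9.1]
plate 8902 [641.9 105.7] [134.2 238.5] 4.4
```

```bash
python3 -m crank '{"xyz":[[-0.04,-0.15,0],[0,0,0],[0,0,1],[0,0,1],[0,0,0.8],[0,0,0.5],[0,0,0],[0,0,0]],"angular":[[0,0,0],[0,0,0],[0,0,0],[0,0,0],[0,0,0],[0,0,0],[0,0,0],[0,0,0]],"gripper":[0.3,0.3,0.3,0.3,0.3,0.3,0.3,0.3]}' 60
python3 - <<'E'
from h import *
to(.6175,.0996,.062,4.4)
t=readout.state()['eef_pos'];a=np.radians(th());e=np.array([.4376,.3137])-t[:2]
print('to E tool x,y',e@[-np.sin(a),np.cos(a)],e@[np.cos(a),np.sin(a)])
E
```

```text
clock: 31.97
eef_pos: [0.6161, 0.099, 0.0617]
tool_rot: [0.679, 0.734, -0.001, -0.001]
wrist_force: [-5.8, -1.0, 12.7]
width: 0.0431
grasp_force: 66.9
t 31.97 pos [0.6161 0.099  0.0617] th 4.49 tilt [-0.003  0.001] | shift cm (current axes) [ 0.04  0.14 -0.03] | after turn [ 0.04  0.14 -0.03] | turn [-0.19 -0.05  0.09] F [-5.8 -1.  12.7] w 0.0431 g 66.9 q1,7 [-0.34 -0.1 ]
to E tool x,y 0.22796860279401437 -0.16116144127201412
```

```bash
python3 -m crank '{"xyz":[[0,0,0],[0,0,0],[0,0,-2],[0,0,-4],[0,0,-4],[0,0,-2],[3.25,-2.3,0],[3.25,-2.3,0]],"angular":[[0,0,0],[0,0,0],[0,0,0],[0,0,0],[0,0,0],[0,0,0],[0,0,0],[0,0,0]],"gripper":[0.75,0.75,0.75,0.75,0.75,0.75,0.75,0.75]}' 60
python3 -m crank '{"xyz":[[3.25,-2.3,0],[3.25,-2.3,0],[3.25,-2.3,0],[3.25,-2.3,0],[3.2,-2.3,0],[0,0,0],[0,0,0],[0,0,0]],"angular":[[0,0,0],[0,0,0],[0,0,0],[0,0,0],[0,0,0],[0,0,-7],[0,0,-7],[0,0,-7]],"gripper":[0.75,0.75,0.75,0.75,0.75,0.75,0.75,0.75]}' 60
python3 -m crank '{"xyz":[[0,0,0],[0,0,0],[0,0,0],[0,0,0],[0,0,0],[0,0,0],[0,0,0],[0,0,0]],"angular":[[0,0,-7],[0,0,-7],[0,0,-7],[0,0,-7],[0,0,-7],[0,0,-7],[0,0,-7],[0,0,-7]],"gripper":[0.75,0.75,0.75,0.75,0.75,0.75,0.75,0.75]}' 60
python3 -m crank '{"xyz":[[0,0,0],[0,0,0],[0,0,0],[0,0,0],[0,0,0],[0,0,0],[0,0,0]],"angular":[[0,0,-7],[0,0,-7],[0,0,-7],[0,0,-7],[0,0,-6],[0,0,0],[0,0,0]],"gripper":[0.75,0.75,0.75,0.75,0.75,0.75,0.75]}' 60
python3 - <<'E'
from h import *
locate('l6',True); to(.4375,.3137,.052,116)
E
```

```text
clock: 32.63
eef_pos: [0.5677, 0.1587, 0.1826]
tool_rot: [0.681, 0.732, 0.001, 0.0]
wrist_force: [-0.5, 2.0, -0.4]
width: 0.064
grasp_force: 0.0
clock: 33.3
eef_pos: [0.4375, 0.3138, 0.1809]
tool_rot: [0.53, 0.848, -0.001, -0.001]
wrist_force: [0.4, -0.6, -0.5]
width: 0.0641
grasp_force: 0.0
clock: 33.97
eef_pos: [0.4383, 0.3127, 0.1809]
tool_rot: [0.071, 0.997, 0.0, -0.002]
wrist_force: [0.6, -0.3, -0.6]
width: 0.0641
grasp_force: 0.0
clock: 34.55
eef_pos: [0.4383, 0.3126, 0.1809]
tool_rot: [-0.219, 0.976, 0.001, -0.002]
wrist_force: [-1.0, -0.3, -0.3]
width: 0.064
grasp_force: 0.0
s 115 [438.  313.9] [42.5 46.4] 28.6 z 0.0909
s 209 [616.8  99.7] [44.5 45.2] 4.4 z 0.0982
s 228 [623.1  18.5] [44.6 45.9] 4.4 z 0.0984
s 256 [629.5 -61.7] [44.1 45.7] 4.7 z 0.0984
s 286 [ 636.3 -145.3] [44.3 45.6] 3.8 z 0.0981
d 185 [438.1 314.6] [42.4 47.8] 27.5 z 0.0899
d 155 [615.1 102. ] [44.4 46.9] 3.9 z 0.0968
d 125 [621.6  20.1] [44.8 46. ] 4.6 z 0.0967
w 1296 [373.4 163.6] [24.8 25.7] 2.0 z 0.0912
w 3194 [437.1 313.3] [44.5 43.5] 26.7 z 0.0902
w 1579 [610.  115.8] [50.  23.9] 26.5 z 0.0941
t 34.7 pos [0.4381 0.3126 0.1809] th 115.36 tilt [-0.003  0.   ] | shift cm (current axes) [-0.02  0.1  12.89] | after turn [1.000e-02 1.200e-01 1.289e+01] | turn [ 0.1  -0.16 -0.64] F [-0.4  0.2  0.1] w 0.0639 g 0.0 q1,7 [-0.48  1.16]
```

View pics/l6w.png

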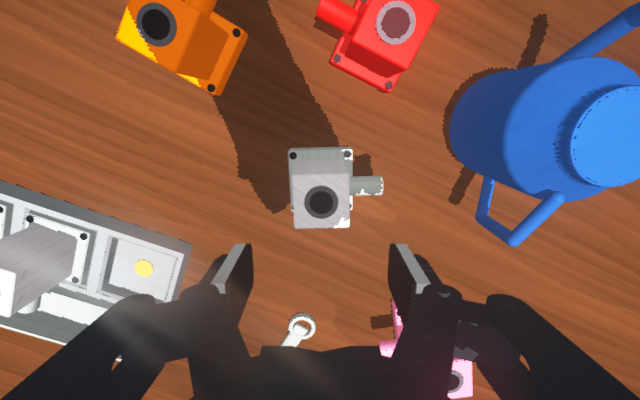

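Wrist picture: block E is at (320,195), nipple right at (370,186). Oil can (560,130), red (385,45) and pink (440,365) all stand clear of the fingers. Free pocket 5 mark at (144,268).

```bash
python3 -m crank '{"xyz":[[0.03,0.1,0],[0,0,3],[0,0,4],[0,0,3],[0,0,2.9],[0,0,0],[0,0,0]],"angular":[[0,0,-1.3],[0,0,0],[0,0,0],[0,0,0],[0,0,0],[0,0,0],[0,0,0]],"gripper":[0.75,0.75,0.75,0.75,0.75,0.75,0.75]}' 60
python3 -m crank '{"xyz":[[0,0,0],[0,0,0],[0,0,0],[0,0,0],[0,0,0]],"angular":[[0,0,0],[0,0,0],[0,0,0],[0,0,0],[0,0,0]],"gripper":[0.3,0.3,0.3,0.3,0.3]}' 60
python3 -c "
from h import *
to(.4373,.3134,.052,116.7); 
s=readout.state();t=s['eef_pos'];a=np.radians(th());e=np.array([.611,.1814])-t[:2]
print('to pocket5 tool x,y',e@[-np.sin(a),np.cos(a)],e@[np.cos(a),np.sin(a)])"
```

```text
clock: 35.28
eef_pos: [0.436, 0.313, 0.0512]
tool_rot: [-0.232, 0.973, -0.0, -0.003]
wrist_force: [0.2, 0.9, 0.1]
width: 0.064
grasp_force: 0.0
clock: 35.7
eef_pos: [0.4384, 0.3144, 0.0541]
tool_rot: [-0.232, 0.973, 0.001, 0.0]
wrist_force: [0.3, -0.8, 7.2]
width: 0.0434
grasp_force: 62.5
t 35.7 pos [0.4384 0.3144 0.0541] th 116.78 tilt [0.    0.003] | shift cm (current axes) [ 0.14 -0.04  0.21] | after turn [ 0.14 -0.04  0.21] | turn [0.13 0.07 0.08] F [ 0.3 -0.8  7.2] w 0.0434 g 62.5 q1,7 [-0.52  1.1 ]
to pocket5 tool x,y -0.09421137115834256 -0.19652285781430628
```

```bash
python3 -m crank '{"xyz":[[0,0,-2],[0,0,-4],[0,0,-4],[0,0,-3],[-1.6,-3.3,0],[-1.6,-3.3,0],[-1.6,-3.3,0],[-1.6,-3.3,0]],"angular":[[0,0,0],[0,0,0],[0,0,0],[0,0,0],[0,0,0],[0,0,0],[0,0,0],[0,0,0]],"gripper":[0.3,0.3,0.3,0.3,0.3,0.3,0.3,0.3]}' 60
python3 -m crank '{"xyz":[[-1.6,-3.3,0],[-1.6,-3.3,0],[0,0,0],[0,0,0],[0,0,0],[0,0,0],[0,0,0],[0,0,0]],"angular":[[0,0,0],[0,0,0],[0,0,7],[0,0,7],[0,0,7],[0,0,7],[0,0,7],[0,0,7]],"gripper":[0.3,0.3,0.3,0.3,0.3,0.3,0.3,0.3]}' 60
python3 -m crank '{"xyz":[[0,0,0],[0,0,0],[0,0,0],[0,0,0],[0,0,0],[0,0,0],[0,0,0],[0,0,0]],"angular":[[0,0,7],[0,0,7],[0,0,7],[0,0,7],[0,0,7],[0,0,7],[0,0,7],[0,0,7]],"gripper":[0.3,0.3,0.3,0.3,0.3,0.3,0.3,0.3]}' 60
python3 -m crank '{"xyz":[[0,0,0],[0,0,0],[0,0,3],[0,0,2],[0,0,0],[0,0,0],[0,0,0]],"angular":[[0,0,7],[0,0,7],[0,0,0],[0,0,0],[0,0,0],[0,0,0],[0,0,0]],"gripper":[0.3,0.3,0.3,0.3,0.3,0.3,0.3]}' 60
python3 - <<'E'
from h import *
to(.611,.1814,.063,4.4); grab('wrist','w10'); held('w10'); rackfit('w10')
E
```

```text
clock: 36.37
eef_pos: [0.5547, 0.223, 0.1823]
tool_rot: [-0.232, 0.973, 0.0, -0.001]
wrist_force: [0.1, 0.5, -4.0]
width: 0.0431
grasp_force: 63.0
clock: 37.03
eef_pos: [0.6117, 0.1798, 0.1814]
tool_rot: [0.135, 0.991, -0.0, -0.002]
wrist_force: [0.2, 0.1, -4.2]
width: 0.0432
grasp_force: 63.5
clock: 37.7
eef_pos: [0.6116, 0.18, 0.1814]
tool_rot: [0.584, 0.811, -0.001, -0.002]
wrist_force: [0.3, 0.4, -4.1]
width: 0.0437
grasp_force: 63.5
clock: 38.28
eef_pos: [0.6128, 0.1801, 0.1326]
tool_rot: [0.677, 0.736, -0.0, -0.001]
wrist_force: [0.8, 0.6, -3.1]
width: 0.0435
grasp_force: 63.4
t 38.28 pos [0.6128 0.1801 0.1326] th 4.79 tilt [-0.002  0.001] | shift cm (current axes) [ 0.13 -0.15  6.96] | after turn [ 0.14 -0.16  6.96] | turn [-0.1  -0.07  0.39] F [ 0.8  0.6 -3.1] w 0.0435 g 63.4 q1,7 [-0.52 -0.2 ]
held top 0.1681 11715 [611.8 181.4] [56.4 45.6] 2.7 TCP [613.2 180.2 133.1]
plate 1473 [640.2 129.4] [134.3 190.7] 4.5
```

```bash
python3 -m crank '{"xyz":[[0,-0.2,0],[0,0,2],[0,0,1.8],[0,0,0],[0,0,0],[0,0,0]],"angular":[[0,0,0.4],[0,0,0],[0,0,0],[0,0,0],[0,0,0],[0,0,0]],"gripper":[0.3,0.3,0.3,0.3,0.3,0.3]}' 60
python3 - <<'E'
from h import *
to(.611,.1802,.063,4.4); grab('wrist','w11'); held('w11')
E
```

```text
clock: 38.83
eef_pos: [0.611, 0.18, 0.0948]
tool_rot: [0.68, 0.734, -0.0, -0.001]
wrist_force: [1.3, 1.1, -4.4]
width: 0.0434
grasp_force: 63.4
t 38.83 pos [0.611  0.18   0.0948] th 4.38 tilt [-0.001  0.001] | shift cm (current axes) [0.02 0.01 3.18] | after turn [0.02 0.01 3.18] | turn [-0.07 -0.06 -0.02] F [ 1.3  1.1 -4.4] w 0.0434 g 63.4 q1,7 [-0.51 -0.19]
held top 0.1301 11137 [610.1 181.4] [56.2 44.5] 3.5 TCP [611.2 180.1  95.1]
```

Aligned. Insert, release, rise and look.

```bash
python3 -m crank '{"xyz":[[0,0,0],[0,0,1],[0,0,1],[0,0,0.8],[0,0,0.5],[0,0,0],[0,0,0]],"angular":[[0,0,0],[0,0,0],[0,0,0],[0,0,0],[0,0,0],[0,0,0],[0,0,0]],"gripper":[0.3,0.3,0.3,0.3,0.3,0.3,0.3]}' 60
python3 -m crank '{"xyz":[[0,0,0],[0,0,0],[0,0,-2],[0,0,-4],[0,0,-4],[0,0,-4],[0,0,0],[0,0,0]],"angular":[[0,0,0],[0,0,0],[0,0,0],[0,0,0],[0,0,0],[0,0,0],[0,0,0],[0,0,0]],"gripper":[0.75,0.75,0.75,0.75,0.75,0.75,0.75,0.75]}' 60
python3 - <<'E'
from h import *
a=np.radians(-41.6); g=np.array([.479+.086*np.cos(a),-.364+.086*np.sin(a)]); print(g)
to(g[0],g[1],.2,48.4)
locate('l7'); w=cloud(load('l7s'))
for i in range(-2,3):
    c=np.array([.6238,.018])+.082*i*np.array([-.0767,.997]); print(i+3,np.round(c*1000,1))
E
```

```text
clock: 39.47
eef_pos: [0.6098, 0.1798, 0.062]
tool_rot: [0.68, 0.734, -0.001, -0.002]
wrist_force: [-7.6, -2.0, 16.3]
width: 0.0431
grasp_force: 66.6
clock: 40.13
eef_pos: [0.6123, 0.1803, 0.2031]
tool_rot: [0.68, 0.734, 0.002, -0.0]
wrist_force: [-0.7, -0.4, -0.6]
width: 0.0642
grasp_force: 0.0
[ 0.54331064 -0.42109765]
t 40.13 pos [0.6123 0.1803 0.2031] th 4.39 tilt [0.002 0.003] | shift cm (current axes) [-59.43 -11.47   0.14] | after turn [-34.77 -49.55   0.31] | turn [  0.18  -0.08 -44.01] F [-0.7 -0.4 -0.6] w 0.0642 g 0.0 q1,7 [-0.54 -0.22]
s 183 [610.8 180.8] [43.9 44.9] 3.6 z 0.0981
s 209 [616.9  99.1] [43.9 47.7] 4.2 z 0.0981
s 229 [623.4  18.3] [43.9 45.5] 4.3 z 0.0987
s 251 [629.8 -62. ] [44.6 45. ] 2.5 z 0.0982
s 291 [ 636.1 -144.8] [44.7 46.6] 3.7 z 0.0981
d 177 [608.7 182.8] [45.4 48.9] 3.9 z 0.097
d 151 [614.7 100.4] [44.9 47.7] 1.4 z 0.097
d 137 [621.4  21.3] [44.2 50.6] 2.9 z 0.0969
d 116 [626.7 -59.9] [43.3 48.5] 4.1 z 0.0968
d 107 [ 633.5 -140.6] [43.9 51.4] 0.9 z 0.0965
1 [ 636.4 -145.5]
2 [630.1 -63.8]
3 [623.8  18. ]
4 [617.5  99.8]
5 [611.2 181.5]
```

All five tops are at 98 mm (8 + 90), at pocket centres within about 1 mm (scene view). Now the valve.

```bash
python3 -m crank '{"xyz":[[-3.96,-0.76,0],[-3.96,-0.76,0],[-3.96,-0.76,0],[-3.96,-0.76,0],[-3.96,-0.76,0],[-3.96,-0.76,0],[-3.96,-0.76,0],[-3.96,-0.76,0]],"angular":[[0,0,0],[0,0,0],[0,0,0],[0,0,0],[0,0,0],[0,0,0],[0,0,0],[0,0,0]],"gripper":[0.6,0.6,0.6,0.6,0.6,0.6,0.6,0.6]}' 20
python3 -m crank '{"xyz":[[-3.96,-0.76,0],[-3.96,-0.76,0],[-3.96,-0.76,0],[-3.96,-0.76,0],[-3.96,-0.76,0],[-3.96,-0.76,0],[-3.96,-0.76,0],[0,0,0]],"angular":[[0,0,0],[0,0,0],[0,0,0],[0,0,0],[0,0,0],[0,0,0],[0,0,0],[0,0,-7]],"gripper":[0.6,0.6,0.6,0.6,0.6,0.6,0.6,0.6]}' 20
python3 -m crank '{"xyz":[[0,0,0],[0,0,0],[0,0,0],[0,0,0],[0,0,0],[0,0,0],[0,0,0],[0,0,0]],"angular":[[0,0,-7],[0,0,-7],[0,0,-7],[0,0,-7],[0,0,-7],[0,0,-2],[0,0,0],[0,0,0]],"gripper":[0.6,0.6,0.6,0.6,0.6,0.6,0.6,0.6]}' 20
cat >> h.py <<'E'
def lever(f):
    grab('wrist',f); w=cloud(load(f)); m=(w[...,2]>.097)&(w[...,2]<.115)&(np.hypot(w[...,0]-.479,w[...,1]+.363)<.122)&(w[...,0]>.465)
    q=w[m][:,:2]; hub=w[m&(w[...,2]>.1075)]; print('lever',len(q),*rect(q),'hub',np.round((hub.min(0)+hub.max(0))*500,1) if len(hub) else '')
    far=q[np.hypot(q[:,0]-.479,q[:,1]+.364)>.07]; c=far.mean(0); print('far',np.round(c*1000,1),'ang',np.round(np.degrees(np.arctan2(c[1]+.364,c[0]-.479)),2))
    z=load(f);hsv=cv2.cvtColor(z['p'],cv2.COLOR_BGR2HSV).astype(int); m=(abs(hsv[...,0]-24)<8)&(hsv[...,1]>90)&(w[...,1]<-.25)&(w[...,2]>.055)&(w[...,2]<.085)&(np.hypot(w[...,0]-.479,w[...,1]+.364)>.093)
    if m.sum()>20: c=w[m].mean(0); print('ptr tab',np.round(c*1000,1),m.sum(),'ang',np.round(np.degrees(np.arctan2(c[1]+.364,c[0]-.479)),2))
E
python3 - <<'E'
from h import *
lever('w12'); to(.5433,-.4211,.08,48.4)
E
```

```text
clock: 40.9
eef_pos: [0.5724, -0.1423, 0.1983]
tool_rot: [0.679, 0.734, -0.002, -0.003]
wrist_force: [1.5, -0.2, -0.3]
width: 0.0511
grasp_force: 0.0
clock: 41.57
eef_pos: [0.5366, -0.4308, 0.1979]
tool_rot: [0.638, 0.77, -0.005, -0.002]
wrist_force: [-2.0, -1.1, 0.4]
width: 0.0514
grasp_force: 0.0
clock: 42.23
eef_pos: [0.5415, -0.4207, 0.1984]
tool_rot: [0.356, 0.935, -0.0, -0.003]
wrist_force: [-0.2, -0.3, -1.3]
width: 0.0507
grasp_force: 0.0
lever 4764 [ 517.7 -392. ] [ 35.3 130.7] 54.4 hub [ 478.9 -364.2  109.9]
far [ 548.1 -422.4] ang -40.18
ptr tab [ 579.3 -328.6   73.5] 444 ang 19.47
t 42.28 pos [ 0.5417 -0.4208  0.1988] th 48.31 tilt [-0.005  0.002] | shift cm (current axes) [-0.2   0.11 11.88] | after turn [-0.14  0.08 11.88] | turn [-0.13 -0.29 -0.09] F [-0.7  0.8  1. ] w 0.0511 g 0.0 q1,7 [0.45 1.49]
```

View pics/w12.png

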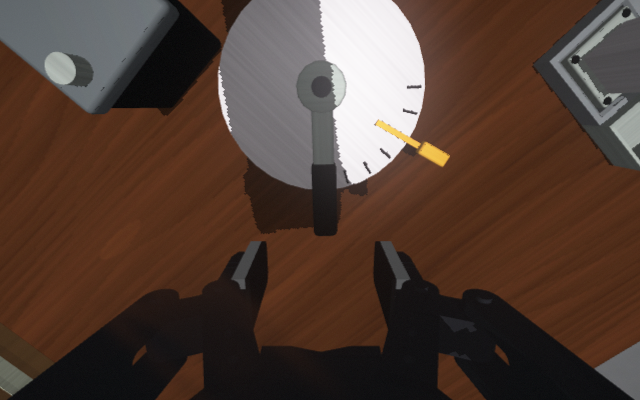

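Wrist picture: lever straight down in view from hub (321,87) to (324,235), pointer tab at (433,153). Measured −40.2° and 19.5°, so 59.7° of opening. Grip and turn.

```bash
python3 -m crank '{"xyz":[[-0.04,0.29,0],[0,0,3],[0,0,4],[0,0,3],[0,0,1.5],[0,0,0],[0,0,0]],"angular":[[0,0,-1.5],[0,0,0],[0,0,0],[0,0,0],[0,0,0],[0,0,0],[0,0,0]],"gripper":[0.6,0.6,0.6,0.6,0.6,0.6,0.6]}' 20
python3 -m crank '{"xyz":[[0,0,0],[0,0,0],[0,0,0],[0,0,0],[0,0,0]],"angular":[[0,0,0],[0,0,0],[0,0,0],[0,0,0],[0,0,0]],"gripper":[0,0,0,0,0]}' 20
python3 -m crank '{"xyz":[[0.06,1.04,0],[0.06,1.04,0],[0.06,1.04,0],[0.06,1.04,0],[0,0,0],[0,0,0]],"angular":[[0,0,-7],[0,0,-7],[0,0,-7],[0,0,-7],[0,0,0],[0,0,0]],"gripper":[0,0,0,0,0,0]}' 20
python3 - <<'E'
from h import *
t=np.radians(th()-90); to(.479+.086*np.cos(t),-.364+.086*np.sin(t),.083,th())
E
```

```text
clock: 42.87
eef_pos: [0.544, -0.4188, 0.0847]
tool_rot: [0.343, 0.939, -0.0, -0.002]
wrist_force: [-0.3, 0.4, 1.1]
width: 0.0515
grasp_force: 0.0
clock: 43.28
eef_pos: [0.5452, -0.42, 0.0874]
tool_rot: [0.343, 0.939, -0.001, -0.0]
wrist_force: [-0.5, -0.8, 7.4]
width: 0.0153
grasp_force: 23.4
clock: 43.78
eef_pos: [0.5635, -0.3826, 0.0873]
tool_rot: [0.105, 0.995, -0.001, -0.0]
wrist_force: [-0.4, 2.1, 6.3]
width: 0.0155
grasp_force: 23.5
t 43.78 pos [ 0.5635 -0.3826  0.0873] th 77.99 tilt [-0.001 -0.001] | shift cm (current axes) [0.05 0.06 0.43] | after turn [0.05 0.06 0.43] | turn [-0.07 -0.03 -0.  ] F [-0.4  2.1  6.3] w 0.0155 g 23.5 q1,7 [0.49 1.87]
```

```bash
python3 -m crank '{"xyz":[[0.06,1.04,0],[0.06,1.04,0],[0.06,1.04,0],[0.06,1.04,0],[0.03,0.55,0],[0,0,0],[0,0,0],[0,0,0]],"angular":[[0,0,-7],[0,0,-7],[0,0,-7],[0,0,-7],[0,0,-3.7],[0,0,0],[0,0,0],[0,0,0]],"gripper":[0,0,0,0,0,0,0,0]}' 20
python3 - <<'E'
from h import *
t=np.radians(th()-90); to(.479+.086*np.cos(t),-.364+.086*np.sin(t),.087,th())
p=readout.state()['eef_pos'];print(np.degrees(np.arctan2(p[1]+.364,p[0]-.479)))
lever('w13')
E
```

```text
clock: 44.45
eef_pos: [0.5603, -0.336, 0.0873]
tool_rot: [-0.17, 0.985, -0.0, -0.001]
wrist_force: [-1.6, 0.5, 7.6]
width: 0.015
grasp_force: 23.6
t 44.45 pos [ 0.5603 -0.336   0.0873] th 109.6 tilt [-0.001 -0.001] | shift cm (current axes) [-0.    0.09  0.03] | after turn [-0.    0.09  0.03] | turn [-0.02 -0.06 -0.  ] F [-1.6  0.5  7.6] w 0.015 g 23.6 q1,7 [0.54 2.28]
18.998872017288264
lever 16697 [ 524.3 -346.8] [130.   42.7] 17.2 hub [ 521.8 -344.6  111.3]
far [ 560.4 -335.4] ang 19.38
```

View pics/w13.png

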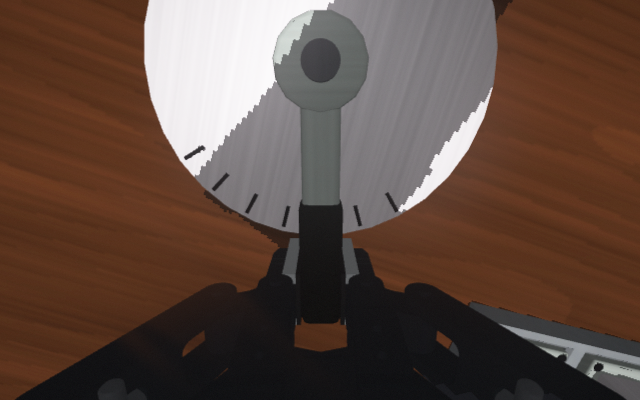

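The pointer is hidden right under the lever (from (320,60) to (321,320)), and the measured angles are 19.0° and 19.5°. Hold for over 4 s.

```bash
for i in 1 2 3 4 5 6 7; do python3 -m crank '{"xyz":[[0,0,0],[0,0,0],[0,0,0],[0,0,0],[0,0,0],[0,0,0],[0,0,0],[0,0,0]],"angular":[[0,0,0],[0,0,0],[0,0,0],[0,0,0],[0,0,0],[0,0,0],[0,0,0],[0,0,0]],"gripper":[0,0,0,0,0,0,0,0]}' 20 | grep -E 'clock|eef'; done
python3 -m crank '{"xyz":[[0.06,-1.04,0],[0.06,-1.04,0],[0.06,-1.04,0],[0.06,-1.04,0],[0,0,0],[0,0,0]],"angular":[[0,0,7],[0,0,7],[0,0,7],[0,0,7],[0,0,0],[0,0,0]],"gripper":[0,0,0,0,0,0]}' 20
python3 -m crank '{"xyz":[[0.06,-1.04,0],[0.06,-1.04,0],[0.06,-1.04,0],[0.06,-1.04,0],[0.06,-0.5,0],[0,0,0],[0,0,0]],"angular":[[0,0,7],[0,0,7],[0,0,7],[0,0,7],[0,0,3.5],[0,0,0],[0,0,0]],"gripper":[0,0,0,0,0,0,0]}' 20
python3 - <<'E'
from h import *
t=np.radians(th()-90); to(.479+.086*np.cos(t),-.364+.086*np.sin(t),.087,th())
s=readout.state();p=s['eef_pos'];print(np.degrees(np.arctan2(p[1]+.364,p[0]-.479)),s['wrist_torque'])
E
```

```text
clock: 45.17
eef_pos: [0.5603, -0.336, 0.0873]
clock: 45.83
eef_pos: [0.5603, -0.336, 0.0873]
clock: 46.5
eef_pos: [0.5603, -0.336, 0.0873]
clock: 47.17
eef_pos: [0.5603, -0.3361, 0.0873]
clock: 47.83
eef_pos: [0.5603, -0.336, 0.0873]
clock: 48.5
eef_pos: [0.5603, -0.336, 0.0873]
clock: 49.17
eef_pos: [0.5603, -0.336, 0.0873]
clock: 49.67
eef_pos: [0.5643, -0.3781, 0.0873]
tool_rot: [0.074, 0.997, -0.001, -0.0]
wrist_force: [-2.6, -0.3, 7.5]
width: 0.0156
grasp_force: 23.6
clock: 50.25
eef_pos: [0.5453, -0.4201, 0.0873]
tool_rot: [0.342, 0.94, -0.001, -0.0]
wrist_force: [-1.3, -1.1, 5.4]
width: 0.0156
grasp_force: 23.4
t 50.25 pos [ 0.5453 -0.4201  0.0873] th 50.06 tilt [-0.001 -0.002] | shift cm (current axes) [0.08 0.04 0.03] | after turn [0.08 0.04 0.03] | turn [-0.12  0.04  0.  ] F [-1.3 -1.1  5.4] w 0.0156 g 23.4 q1,7 [0.47 1.53]
-40.23002422537662 [-0.15460764  0.18275713  0.08271113]
```

```bash
python3 -m crank '{"xyz":[[0.02,-0.35,0],[0,0,0],[0,0,0],[0,0.3,0],[0,0,0]],"angular":[[0,0,2],[0,0,0],[0,0,0],[0,0,-2],[0,0,0]],"gripper":[0,0,0,0,0]}' 20
python3 -m crank '{"xyz":[[0,0,0],[0,0,0],[0,0,0],[0,0,-3],[0,0,-4],[0,0,-4],[0,0,0],[0,0,0]],"angular":[[0,0,0],[0,0,0],[0,0,0],[0,0,0],[0,0,0],[0,0,0],[0,0,0],[0,0,0]],"gripper":[0.6,0.6,0.6,0.6,0.6,0.6,0.6,0.6]}' 20
python3 - <<'E'
from h import *
lever('w14'); locate('l8')
E
```

```text
clock: 50.67
eef_pos: [0.5456, -0.4196, 0.0873]
tool_rot: [0.34, 0.94, -0.001, 0.0]
wrist_force: [-0.0, 0.5, 5.3]
width: 0.0155
grasp_force: 23.4
clock: 51.33
eef_pos: [0.5458, -0.4204, 0.1987]
tool_rot: [0.341, 0.94, -0.001, 0.001]
wrist_force: [1.3, 1.3, -0.4]
width: 0.0513
grasp_force: 0.0
lever 4841 [ 515.8 -394.1] [ 34.6 130.1] 51.2 hub [ 478.7 -364.1  109.8]
far [ 548.5 -421.8] ang -39.75
ptr tab [ 579.2 -328.6   73.5] 441 ang 19.45
s 192 [610.7 181.8] [43.8 48.6] 4.1 z 0.098
s 211 [616.7  99. ] [44.2 49.2] 5.0 z 0.0981
s 226 [623.1  18.5] [44.7 45.4] 5.0 z 0.0986
s 255 [629.9 -61.5] [43.4 46.5] 4.6 z 0.098
s 288 [ 636.3 -145. ] [44.6 45.8] 6.2 z 0.0979
d 179 [608.6 183.3] [44.2 46.5] 4.4 z 0.0972
d 151 [614.6 100.2] [44.3 49.4] 3.2 z 0.0974
d 131 [621.4  20.3] [44.1 47.6] 3.9 z 0.0972
d 118 [626.6 -59.4] [45.  45.8] 1.0 z 0.0969
d 102 [ 633.9 -141.8] [44.4 44.6] 3.0 z 0.0966
```

View pics/l8s.png

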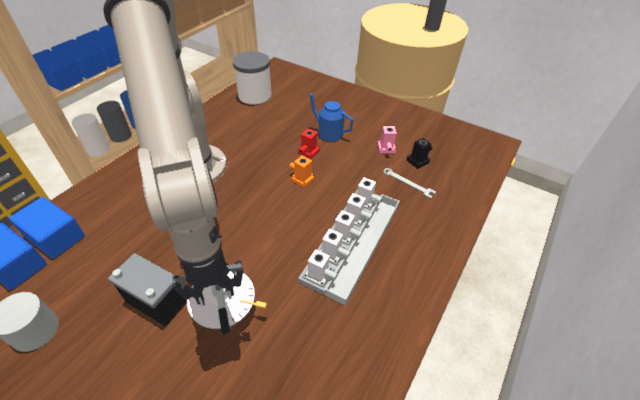

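The scene shows all five blocks in the rack, (318,265) to (366,190), with nipples over the trough. The lever is back at −40° on its stop, the bystanders are in place, and the gripper is clear.

```bash
python3 -c "
from rig import bot
print(bot.sign_off())"
```

```text
the job is handed in; nothing more can be done
None
```

I handed the job in at about 51 s of the 210 s: all five blocks stand home with their nipples over the trough. The valve was held over the pointer for about 4.7 s and is shut again, and the look-alikes, oil can, battery and wrench were not touched; the sign-off gave no verdict.

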